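Lock out the casting press and empty its catch tray

TASK

Empty the press's catch tray: before taking anything out, plug the lockout plug from its parking stand fully home into the socket on the control box, and with it in place move every finished casting into the tote, each lying flat on the tote's floor, boss up. Then put the plug back in its parking stand, flange down on the stand, and only after that press the restart button right down and let go. Leave the scrap runner bar in the tray and the other things on the bench where they are.

Things in the scene. Friction and masses are not known exactly. Their poses are not given: they have to be found in the camera images.
- tray: catch tray of the casting press, fixed: open sheet-steel tray, floor 5 mm thick, walls 5 mm thick and 35 mm high. Origin on the tray's underside; the inside spans x -150 to 150 mm, y -120 to 150 mm in its own frame. The press (tall white machine) and its sloping chute stand on its +y side: chute from y = 160 mm at 48 mm height upward, machine front from y = 290 mm, 360 mm high
- tote: grey open tote, fixed, 310 x 250 x 60 mm high, floor and walls 5 mm thick; origin at the centre of its underside, inside spans x +-150, y +-120 mm in its own frame
- ctrl: grey control box, fixed, 110 (x) x 180 (y) x 55 mm high, origin at the centre of its underside; it carries the lockout socket on its -y half and the restart button on its +y half
- ctrl_hole0 (a point): centre of the mouth of the lockout socket in the control box's top face (55 mm high): a rectangular hole 43 mm (along the box's x) x 31 mm (along y), 30 mm deep
- restart (a joint): travel of the restart button, m: 0 released, 0.006 fully pressed (down); springs back; about 5 N
- restart_top (a point): centre of the restart button's top face, a round white push button of 16 mm radius in a low housing on the control box; pressed straight down
- stand: black parking stand for the plug, fixed, 100 (x) x 85 (y) x 34 mm high, origin at the centre of its underside
- stand_hole0 (a point): centre of the mouth of the stand's parking hole in its top face (34 mm high): rectangular, 47 mm (x) x 35 mm (y), through to the table
- plug: lockout plug, loose, 72 mm high. Origin at the centre of the underside of its brass prong; z up. Prong 40 (x) x 28 (y) mm, z 0 to 26 mm, its lowest 6 mm tapered to 36 x 24; flange 60 x 48 mm, z 26 to 36 mm, which rests on the socket's or stand's top face when fully in; grey grip block 44 (x) x 26 (y) mm, z 36 to 72 mm. Either way round fits
- housing0: finished casting, a rectangular housing (may be absent): plain aluminium, base 70 (x) x 50 (y) x 24 mm high, with a grip boss 36 (x) x 24 (y) mm in the middle of its top, z 24 to 52 mm; origin at the centre of its underside, z up
- housing1: finished casting, a rectangular housing (may be absent): plain aluminium, base 70 (x) x 50 (y) x 24 mm high, with a grip boss 36 (x) x 24 (y) mm in the middle of its top, z 24 to 52 mm; origin at the centre of its underside, z up
- housing2: finished casting, a rectangular housing (may be absent): plain aluminium, base 70 (x) x 50 (y) x 24 mm high, with a grip boss 36 (x) x 24 (y) mm in the middle of its top, z 24 to 52 mm; origin at the centre of its underside, z up
- flange0: finished casting, a round flange (may be absent): plain aluminium disc of 64 mm diameter, 24 mm high, with a round grip boss of 28 mm diameter in the middle of its top, z 24 to 52 mm; origin at the centre of its underside, z up
- flange1: finished casting, a round flange (may be absent): plain aluminium disc of 64 mm diameter, 24 mm high, with a round grip boss of 28 mm diameter in the middle of its top, z 24 to 52 mm; origin at the centre of its underside, z up
- flange2: finished casting, a round flange (may be absent): plain aluminium disc of 64 mm diameter, 24 mm high, with a round grip boss of 28 mm diameter in the middle of its top, z 24 to 52 mm; origin at the centre of its underside, z up
- runner: scrap runner, loose plain aluminium bar 100 (x) x 18 x 18 mm lying in the catch tray near the chute; not a finished casting, stays in the tray; origin at the centre of its underside
- bottle: bystander: upright bottle, 52 mm diameter, 110 mm high; origin at the centre of its underside
- mug: bystander: upright white mug with a handle, 80 mm diameter, 90 mm high; origin at the centre of its underside
Mind the look-alikes: they are no part of the job. Leave any brown or orange look-alike of the flange2 alone.

How it is judged (in metres and radians):
On the way, in this order (a step that is already met when the one before it is completed fails the run):
1. the lockout plug is fully home in the control box's socket while no casting has yet been taken from the catch tray (horizontal distance between plug and ctrl_hole0 below 0.005 m and z of plug in the frame of ctrl_hole0 below -0.022 m and angle between the x axis of plug and the x axis of ctrl, either way round below 0.12 rad and angle between plug's own z axis and vertical below 0.12 rad and horizontal distance between each of housing0, housing1, housing2, flange0, flange1, flange2 and tray below 0.25 m), for 0.3 s.
2. every casting lies flat in the tote, boss up, with the plug still fully home in the socket (x of housing0 in the frame of tote between -0.15 and 0.15 m and y of housing0 in the frame of tote between -0.12 and 0.12 m and z of each of housing0, housing1, housing2, flange0, flange1, flange2 in the frame of tote below 0.015 m and angle between each of housing0, housing1, housing2, flange0, flange1, flange2's own z axis and vertical below 0.15 rad and x of housing1 in the frame of tote between -0.15 and 0.15 m and y of housing1 in the frame of tote between -0.12 and 0.12 m and x of housing2 in the frame of tote between -0.15 and 0.15 m and y of housing2 in the frame of tote between -0.12 and 0.12 m and x of flange0 in the frame of tote between -0.15 and 0.15 m and y of flange0 in the frame of tote between -0.12 and 0.12 m and x of flange1 in the frame of tote between -0.15 and 0.15 m and y of flange1 in the frame of tote between -0.12 and 0.12 m and x of flange2 in the frame of tote between -0.15 and 0.15 m and y of flange2 in the frame of tote between -0.12 and 0.12 m and horizontal distance between plug and ctrl_hole0 below 0.005 m and z of plug in the frame of ctrl_hole0 below -0.022 m and angle between the x axis of plug and the x axis of ctrl, either way round below 0.12 rad and angle between plug's own z axis and vertical below 0.12 rad), for 0.3 s.
3. the plug is back in its parking stand, flange on the stand, with every casting in the tote (horizontal distance between plug and stand_hole0 below 0.01 m and z of plug in the frame of stand_hole0 below -0.021 m and angle between plug's own z axis and vertical below 0.12 rad and x of housing0 in the frame of tote between -0.15 and 0.15 m and y of housing0 in the frame of tote between -0.12 and 0.12 m and z of each of housing0, housing1, housing2, flange0, flange1, flange2 in the frame of tote below 0.015 m and angle between each of housing0, housing1, housing2, flange0, flange1, flange2's own z axis and vertical below 0.15 rad and x of housing1 in the frame of tote between -0.15 and 0.15 m and y of housing1 in the frame of tote between -0.12 and 0.12 m and x of housing2 in the frame of tote between -0.15 and 0.15 m and y of housing2 in the frame of tote between -0.12 and 0.12 m and x of flange0 in the frame of tote between -0.15 and 0.15 m and y of flange0 in the frame of tote between -0.12 and 0.12 m and x of flange1 in the frame of tote between -0.15 and 0.15 m and y of flange1 in the frame of tote between -0.12 and 0.12 m and x of flange2 in the frame of tote between -0.15 and 0.15 m and y of flange2 in the frame of tote between -0.12 and 0.12 m), for 0.3 s.
4. the restart button is pressed right down, with the plug parked (value of joint restart above 0.0045 m and horizontal distance between plug and stand_hole0 below 0.01 m and z of plug in the frame of stand_hole0 below -0.021 m and angle between plug's own z axis and vertical below 0.12 rad), for 0.05 s.
At the end, for the whole second after the job is handed in: Every casting lies in the tote at rest, boss up (within 0.15 rad), underside within 10 mm of its floor; plug upright in the stand hole, within 10 mm of centre, flange within 5 mm of the stand; button released (under 2 mm); runner bar still in the tray (all of step 3 and linear speed of each of housing0, housing1, housing2, flange0, flange1, flange2, plug below 0.03 m/s and x of runner in the frame of tray between -0.15 and 0.15 m and y of runner in the frame of tray between -0.125 and 0.155 m and z of runner in the frame of tray below 0.08 m and value of joint restart below 0.002 m); the robot touches nothing.
It fails at once if a bystander (bottle or mug) is moved more than 60 mm, or the bottle or mug tipped over (distance of any of bottle, mug from where it was at the start of the episode above 0.06 m or angle between any of bottle, mug's own z axis and vertical above 0.6 rad).
It fails at once if the restart button is pressed while the plug is in the socket (value of joint restart above 0.0045 m and horizontal distance between plug and ctrl_hole0 below 0.02 m and z of plug in the frame of ctrl_hole0 below -0.005 m).
Of housing0, housing1, housing2, flange0, flange1, flange2 only 3 to 5 are there at a start; the rules pass over those that are not, and their reading is None.
At some moment in a run one of housing0, housing1, housing2, flange0, flange1, flange2 may be knocked a few centimetres aside while the robot is not near it.
It also fails if it takes over 210 s, if anything falls off the work surface, if the arm or the gripper's body presses on something with over 40 N, if the wrist force passes 120 N, or if a joint passes its speed limit or range.

ROBOT

A 6-joint arm with a two-finger parallel gripper is mounted at the origin on the work surface. World frame = base frame: x ahead of the robot, y to its left, z up, the work surface at z = 0. Lengths are in mm, angles in degrees, forces in N, time in s.
With the tool pointing down it reaches from about 300 to 850 mm from the base axis. Payload 4.2 kg.
Tool frame: the origin (TCP) lies midway between the tips of the shut fingers; the grasp point (between the pads) lies 19 mm behind it; z points along the fingers, y is the line along which they close (so a half turn about z gives the same grasp; the last joint's range is limited). The gripper opens to 91 mm and grips with 3 to 60 N. Pads are 32 mm wide; open, the fingers measure 118 mm over their backs; the gripper's body (76 mm by 178 mm) begins 60 mm behind the grasp point.
Start: joints at [-1.146, 18.312, 89.639, -0, 72.044, -1.146], TCP at [575.016, 0, 213.976] pointing down, gripper open.
Joint ranges: [-177.97, 177.97], [-48.28, 115.42], [12.27, 149.76], [-77.06, 257.06], [2.81, 150.46], [-146.56, 146.56]. Speed limits (degrees/s): [147.25, 147.25, 180, 180, 180, 180].

INTERFACE

Orientations are given as [roll, pitch, yaw] about the fixed x, y, z axes, in that order (R = Rz(yaw) Ry(pitch) Rx(roll)).
In Python, from workcell import env gives the robot as it stands.
- The arm moves only by the tool send_rows, never from a script. Its argument "steps" is a list that holds one entry, the list of rows, each a list of 5 numbers: the shift along the tool's x, y, z scaled (see below), then the turn about the tool's z scaled (see below), then the opening, from 0 (shut) to 1 (fully open). In form: [[[dx, dy, dz, yaw, fingers], ...]]. A call has 1 to 5 rows; each row shifts and turns the commanded pose from where the row before left it, along the tool's axes as they then stand; what a row does not reach is not made up. The controller multiplies each number of a shift by 0.04 m and each number of a turn by 0.12 rad. A row lasts 1/12 s, in which the tool goes at most 41.7 mm and 7.16 degrees, less where a joint would pass 70% of its speed; a pose out of reach is approached as far as the arm can. A call with a number of a shift or a turn outside -1 to 1 is refused whole. A call with a gripper value outside its range is refused whole. The fingers move at their own pace and stop on an object; "squeeze" is the grip in N (left out, the last holds). Time passes only in rows, so rows that do not move let the fingers close. It gives the time, the measured TCP pose, the force, the opening and the grip force at its end, in the units of the state.
- env.state(): the state, without advancing time (a new reading comes with each control period).
- env.grab_frame(name): name is "scene" or "side" or "wrist"; returns a dict with "pixels" (420x560x3 uint8, red, green, blue), "depth" (420x560 float32, mm along the optical axis (not along the pixel's ray), 0 where there is no reading), "intrinsics" (3x3 intrinsics, pixels), "dist" ([k1, k2, p1, p2, k3] as OpenCV has them; the pictures are not rectified), "cam_to_world" (4x4, takes a point from camera to world coordinates). Camera axes: x right, y down, z forward; pixel columns grow to the right and rows downward; lengths in mm; the calibration is good to about 2 mm. A picture is of the moment at which its call begins.
- env.job_done(): hands the job in; it is judged then, once.
The state is a dict: "time_s": time; "qpos": joint angles; "qvel": joint speeds; "effort": joint torques, N m; "ee_pos": TCP position; "ee_rot": TCP orientation; "force": force on the tool from outside, world axes, zero at the start; "torque": the same for the moment, N m; "gripper_width": finger opening in mm; "gripper_force": force on a finger pad.
Only numpy, scipy, OpenCV 4.12 (cv2) and the standard library are available. Lean on these libraries where they do the work, as an engineer would, in place of code of your own. Each camera call takes 0.05 s, during which the arm holds its last target. There are 200 camera calls.

## Working session

There is one attempt and no reset: what is moved stays moved. The work goes in short steps, Python scripts to look and compute and a tool call to move; the robot and the scene stay as the last step left them, time stands still between calls to the robot, and variables do not carry over. Pictures are saved under pics/ and viewed, at most 14 in all, crops included, and the job is handed in when it is done.

Besides the shell and the picture viewer there is one more tool, called after "Call:" in YAML: its name, and indented under it one key for each argument. send_rows: Moves the arm, as the interface text tells. Shifts and turns lie within -1 to 1; 1 stands for 0.04 m of shift or 0.12 rad of turn. Its arguments: {"type":"object","properties":{"steps":{"type":"array"},"squeeze":{"type":"number"}},"required":["steps"]}

```bash
mkdir -p pics; ls; cat > h.py <<'E'
import numpy as np, cv2
from workcell import env
def grab(n):
    f=env.grab_frame(n); np.savez('%s.npz'%n,**f); return f
def load(n): return dict(np.load('%s.npz'%n))
def pt(f,u,v,d=None):
    """world point at pixel, by depth"""
    K=f['intrinsics'];
    n=cv2.undistortPoints(np.array([[[u,v]]],float),K,f['dist'])[0,0]
    if d is None: d=f['depth'][int(round(v)),int(round(u))]
    return (f['cam_to_world']@[n[0]*d,n[1]*d,d,1])[:3]
def ptz(f,u,v,z):
    """world point where the pixel's ray meets height z"""
    a=f['cam_to_world'][:3,3]; b=pt(f,u,v,1000.)
    return a+(b-a)*(z-a[2])/(b[2]-a[2])
def cloud(f):
    h,w=f['depth'].shape
    uv=np.stack(np.meshgrid(np.arange(w),np.arange(h)),-1).reshape(-1,1,2).astype(float)
    n=cv2.undistortPoints(uv,f['intrinsics'],f['dist'])[:,0]
    d=f['depth'].reshape(-1,1)
    P=np.hstack([n*d,d,np.ones_like(d)])@f['cam_to_world'].T
    return P[:,:3].reshape(h,w,3)
def save(name,img,s=1): cv2.imwrite('pics/'+name,cv2.resize(img[:,:,::-1],None,fx=s,fy=s,interpolation=cv2.INTER_CUBIC))
E
python3 - <<'E'
from h import *
print(env.state())
a=grab('scene');b=grab('side')
save('scene.png',a['pixels'],1.4);save('side.png',b['pixels'],1.4)
for f in(a,b):print(f['cam_to_world'].round(2),f['intrinsics'])
E
```

```text
pics
{'time_s': 0.0, 'qpos': array([-1.14381511e+00,  1.83504218e+01,  8.97063739e+01, -7.41298696e-04,
        7.20431503e+01, -1.14519891e+00]), 'qvel': array([ 0.04236986, -0.03835849, -0.01881696,  0.00085788,  0.06672719,
       -0.05830542]), 'effort': array([-5.01459035e-04, -4.12465632e+01, -2.31973493e+01,  7.28826877e-02,
        4.58198413e-02, -1.41870069e-04]), 'ee_pos': array([5.74496284e+02, 2.77715264e-02, 2.13132718e+02]), 'ee_rot': array([-1.79900060e+02, -1.29288770e-03,  9.00016118e+01]), 'force': array([0.40418797, 0.28985062, 0.23385834]), 'torque': array([0.06181059, 0.00107282, 0.00490396]), 'gripper_force': 0.0, 'gripper_width': 91.29428477458542}
[[ 7.0000e-01  5.2000e-01 -4.8000e-01  9.7927e+02]
 [ 7.1000e-01 -5.0000e-01  4.9000e-01 -3.7951e+02]
 [ 2.0000e-02 -6.9000e-01 -7.2000e-01  8.3541e+02]
 [ 0.0000e+00  0.0000e+00  0.0000e+00  1.0000e+00]] [[383.73629169   0.         279.58989618]
 [  0.         383.73629169 217.98988623]
 [  0.           0.           1.        ]]
[[ 9.9000e-01 -1.0000e-01  9.0000e-02  3.7454e+02]
 [-1.4000e-01 -7.1000e-01  6.9000e-01 -6.6880e+02]
 [-1.0000e-02 -7.0000e-01 -7.2000e-01  9.1388e+02]
 [ 0.0000e+00  0.0000e+00  0.0000e+00  1.0000e+00]] [[450.36887765   0.         273.46350727]
 [  0.         450.36887765 205.7528289 ]
 [  0.           0.           1.        ]]
```

View pics/scene.png

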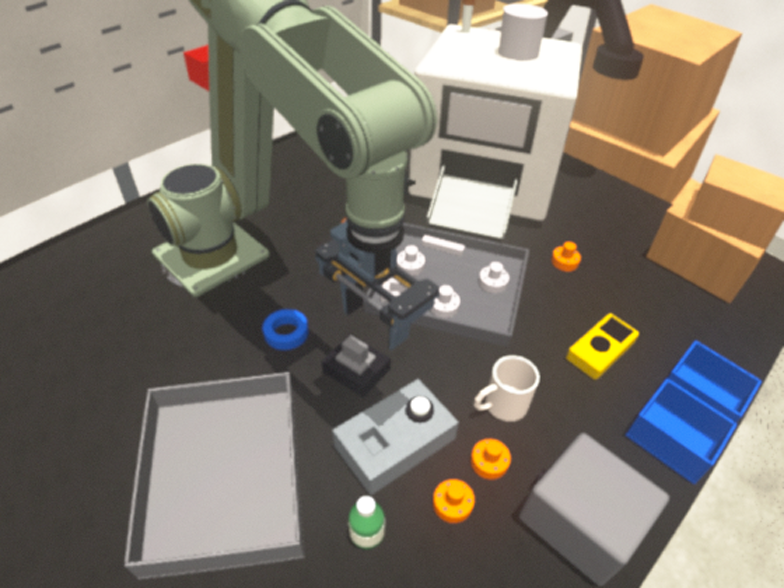

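View pics/side.png

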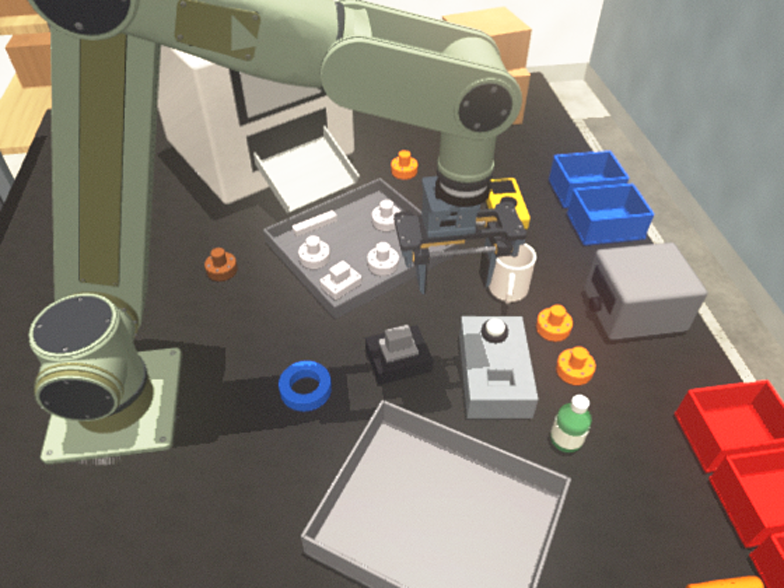

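The two views show four castings. In side.png, flanges are at (314,249), (387,215) and (382,258), and a housing is at (341,278). The plug sits in the black stand at (398,340), the control box is at (497,365), and the tote is at (437,495).

Could be mistaken for castings: orange flanges at (404,164), (555,322) and (576,366), a brown one at (220,263), and the runner bar at (315,224). I choose only the plain aluminium pieces inside the tray.

```bash
cat >> h.py <<'E'
def rect(P):
    (c,s,a)=cv2.minAreaRect(P[:,:2].astype(np.float32)); return np.round(c,1),np.round(s,1),round(a,1)
def comps(f,C,zlo,zhi,box,minn=25):
    m=((C[...,2]>zlo)&(C[...,2]<zhi)&(f['depth']>0)&(C[...,0]>box[0])&(C[...,0]<box[1])&(C[...,1]>box[2])&(C[...,1]<box[3])).astype(np.uint8)
    n,l,s,c=cv2.connectedComponentsWithStats(m,connectivity=4)
    for i in range(1,n):
        if s[i,4]>=minn:
            P=C[l==i]; r=rect(P)
            print('px',c[i].round(),'n',s[i,4],'z',np.median(P[:,2]).round(1),'med',P[:,:2].mean(0).round(1),'rect',*r)
E
python3 - <<'E'
from h import *
for n in('side','scene'):
    f=load(n);C=cloud(f);print(n)
    if n=='side':
        for nm,u,v in[('fl',314,249),('fl',387,215),('fl',382,258),('hs',341,270),('plug',398,333),('ctrl',480,400),('btn',495,330),('stand',380,362),('tote',437,500),('bottle',578,405),('mug',512,255),('runner',315,224),('sock',500,376),('tray',345,235),('traycor_l',268,233),('traycor_f',335,312)]:
            print(nm,pt(f,u/1.4,v/1.4).round(1))
    print('tray bosses');comps(f,C,44,66,(250,800,30,420))
    print('60 ctrl top');comps(f,C,50,61,(400,800,-250,40),80)
    print('plug grip');comps(f,C,74,92,(350,650,-150,60))
    print('stand');comps(f,C,28,39,(350,650,-150,60))
    print('tote rim');comps(f,C,54,64,(250,750,-600,-100),80)
E
```

```text
side
fl [362.1 298.   41.9]
fl [526.7 390.6  36.5]
fl [497.4 259.4  33.9]
hs [410.5 211.9  58.1]
plug [492.2  20.6  79.7]
ctrl [ 605.4 -116.5   53.4]
btn [660.3   5.6  76.4]
stand [457.3  -3.2  35.4]
tote [ 510.3 -251.1    3.4]
bottle [ 734.3 -182.4  109. ]
mug [646.6 -37.2 295.2]
runner [369.1 405.9  17.7]
sock [656.1 -62.   34.7]
tray [431.6 374.1   5.2]
traycor_l [268.2 372.8  33. ]
traycor_f [390.1 138.8  19.8]
tray bosses
px [276. 146.] n 62 z 56.1 med [526.6 402.3] rect [527.5 404.5] [31.6 24.5] 82.0
px [223. 173.] n 80 z 55.3 med [360.3 306.3] rect [361.1 308. ] [27.2 28.4] 14.2
px [273. 177.] n 83 z 55.7 med [499.7 265.7] rect [500.4 269. ] [29.7 25. ] 60.5
px [370. 184.] n 86 z 52.3 med [762.  199.8] rect [756.9 200.6] [21.9 63.7] 59.6
px [243. 192.] n 126 z 55.1 med [408.  218.3] rect [407.2 221.7] [36.9 27. ] 33.9
px [358. 198.] n 73 z 56.0 med [713.2 151.3] rect [712.7 153. ] [ 7.7 36.9] 36.8
px [373. 199.] n 63 z 55.3 med [753.2 140. ] rect [759.3 144.2] [53.4 11. ] 29.0
px [364. 209.] n 26 z 55.6 med [716.9 106.8] rect [716.6 107.1] [7.7 9.8] 44.0
px [397. 222.] n 64 z 
[... 1715 characters left out ...]
278. 309.] n 2553 z 54.9 med [660.1 -49.4] rect [657.7 -38.5] [173.8 114.1] 82.0
px [208. 315.] n 130 z 59.1 med [ 563.7 -178. ] rect [ 560.8 -176.3] [  5.4 150.3] 54.9
plug grip
px [253. 246.] n 155 z 80.2 med [496.   20.3] rect [494.8  21.4] [44.7 25.7] 11.0
stand
px [252. 262.] n 528 z 34.3 med [506.6   6.7] rect [495.   18.4] [102.4  79.5] 10.2
px [194. 275.] n 56 z 33.1 med [ 433.9 -127.4] rect [ 432.7 -128.1] [53.7  6.1] 56.7
px [264. 311.] n 31 z 34.2 med [633.4 -70.2] rect [633.  -70.2] [28.4 12.8] 51.6
tote rim
px [150. 342.] n 1350 z 59.4 med [ 523.6 -306.4] rect [ 506.5 -288. ] [252.2 312.7] 55.4
px [260. 329.] n 296 z 55.6 med [ 669.7 -114.3] rect [ 661.7 -114.8] [29.4 81.6] 88.5
```

```bash
python3 - <<'E'
from h import *
f=grab('wrist');save('w0.png',f['pixels'],1.3)
print(f['cam_to_world'].round(2),f['intrinsics'][0])
C=cloud(f)
print('ctrl');comps(f,C,50,61,(400,800,-250,120),80)
print('plug');comps(f,C,74,92,(350,650,-150,60))
print('stand');comps(f,C,28,39,(350,650,-150,80),80)
E
```

```text
[[ 1.0000e+00  0.0000e+00 -0.0000e+00  5.7392e+02]
 [ 0.0000e+00 -9.7000e-01 -2.5000e-01  6.9720e+01]
 [-0.0000e+00  2.5000e-01 -9.7000e-01  3.8471e+02]
 [ 0.0000e+00  0.0000e+00  0.0000e+00  1.0000e+00]] [338.9620623    0.         279.96661252]
ctrl
px [433.  83.] n 87 z 57.1 med [715.6 105.7] rect [716.3 106. ] [ 6.2 10.2] 32.0
px [501. 140.] n 435 z 52.7 med [791.6  54.9] rect [790.9  54.5] [18.1 27.6] 0.1
px [361. 198.] n 10780 z 55.7 med [653.8  -5.3] rect [659.1 -21.5] [155.3 111.5] 81.5
px [488. 236.] n 227 z 52.6 med [794.2 -45.1] rect [793.7 -45.1] [23.9 12.4] 89.4
px [232. 325.] n 558 z 58.3 med [ 520.1 -147.3] rect [ 517.5 -146.7] [ 6.5 88.9] 55.7
plug
px [193. 175.] n 1384 z 80.4 med [494.7  22.9] rect [493.7  22.1] [44.8 26.4] 9.7
px [362. 182.] n 25 z 75.8 med [649.4  15.7] rect [649.3  15.3] [ 1.4 10.7] 0.5
stand
px [207. 166.] n 4851 z 34.7 med [497.3  25.2] rect [494.4  22.3] [101.1  85. ] 9.1
px [306. 216.] n 115 z 33.9 med [601.8 -29.6] rect [601.8 -29.6] [99.3  0.4] 81.6
px [232. 311.] n 88 z 33.6 med [ 517.7 -144.1] rect [ 516.8 -143.6] [ 2.2 24.9] 54.6
```

View pics/w0.png

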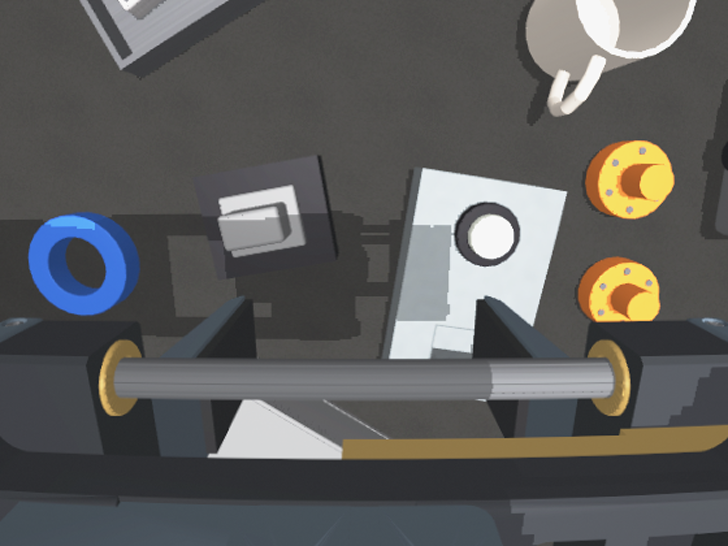

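The wrist view confirms the plug's grey grip at (255,220), standing in the black stand. The control box is at (470,260) with the white button at (490,235), and the socket is half hidden by a finger at (450,340). I'm moving over the plug and turning to its yaw.

Call:
send_rows:
  steps:
    - [[0.275, -1, 0, 0, 1], [0.275, -1, 0, 0, 1], [0, 0, 0, 1, 1], [0, 0, 0, 1, 1], [0, 0, 0, 1, 1]]
  squeeze: 30

```text
time_s: 0.57
ee_pos: [494.1, 22.2, 213.9]
ee_rot: [-180.0, 0.0, 69.1]
force: [-0.3, -0.6, 0.0]
gripper_width: 91.1
gripper_force: 0.0
```

Call:
send_rows:
  steps:
    - [[0, 0, 0, 1, 1], [0, 0, 0, 1, 1], [0, 0, 0, 1, 1], [0, 0, 0, 1, 1], [0, 0, 0, 1, 1]]

```text
time_s: 0.98
ee_pos: [494.8, 22.0, 213.7]
ee_rot: [-180.0, 0.0, 34.7]
force: [0.4, -0.7, -0.7]
gripper_width: 91.3
gripper_force: 0.0
```

Call:
send_rows:
  steps:
    - [[0, 0, 0, 1, 1], [0, 0, 0, 1, 1], [0, 0, 0, 1, 1], [0, 0, 0, 0.7, 1], [0, 0, 0, 0, 1]]

```text
time_s: 1.4
ee_pos: [494.8, 22.0, 213.7]
ee_rot: [-180.0, 0.0, 9.5]
force: [-0.2, 0.6, -0.6]
gripper_width: 91.2
gripper_force: 0.0
```

```bash
cat >> h.py <<'E'
def pose(): s=env.state(); return np.r_[s['ee_pos'],s['ee_rot'][2]]
def go(x,y,z,yaw=None):
    """print units for a move to world target: shift in present tool frame, turn"""
    p=pose(); a=np.radians(p[3]); d=np.array([x,y])-p[:2]
    tx=np.array([np.cos(a),np.sin(a)]); ty=np.array([np.sin(a),-np.cos(a)])
    t=None if yaw is None else -np.radians(yaw-p[3])/0.12
    print('at',p.round(1),'units x %.2f y %.2f z %.2f'%(d@tx/40,d@ty/40,(p[2]-z)/40),'turn',t)
E
python3 - <<'E'
from h import *
f=grab('wrist');C=cloud(f);s=env.state();print(s['time_s'],s['ee_rot'],s['qpos'].round(1),s['force'])
print('ctrl');comps(f,C,50,61,(500,800,-250,120),80)
print('hole');comps(f,C,10,46,(605,710,-130,-30),30)
print('plug');comps(f,C,74,92,(350,650,-150,60))
save('w1.png',f['pixels'],1.3)
go(494,22,50,9.5)
E
```

```text
1.45 [-1.79995890e+02  2.79871555e-02  9.66368137e+00] [ 1.2 11.1 99.6 -0.  69.2 81.6] [-0.2200451   0.2007157  -0.49387978]
ctrl
px [376.  50.] n 15476 z 55.7 med [642.2 -44.3] rect [656.7 -34.2] [180.9 110.7] 81.8
px [496. 153.] n 1436 z 58.3 med [ 571.5 -182.7] rect [ 571.7 -184.4] [  6.8 177.1] 55.5
hole
px [412.  49.] n 1390 z 26.2 med [655.7 -84.8] rect [652.  -80.9] [28.5 41.7] 81.6
plug
px [278. 200.] n 1290 z 80.5 med [494.7  22.6] rect [493.7  22.6] [43.7 25.4] 9.8
at [494.8  22.  213.7   9.7] units x -0.02 y -0.00 z 4.09 turn 0.023806490353829105
```

View pics/w1.png

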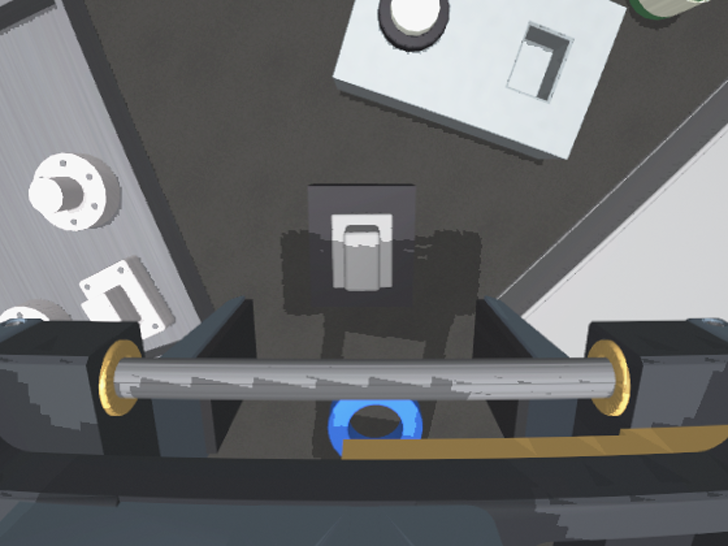

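The close view confirms the plug at (362,255), centred and aligned under the gripper, with the socket at (540,62). Descending and gripping.

Call:
send_rows:
  steps:
    - [[-0.02, 0, 1, 0, 1], [0, 0, 1, 0, 1], [0, 0, 1, 0, 1], [0, 0, 0.6, 0, 1], [0, 0, 0.5, 0, 1]]

```text
time_s: 1.87
ee_pos: [492.5, 21.8, 47.4]
ee_rot: [-180.0, 0.2, 9.7]
force: [-0.6, -0.1, 0.8]
gripper_width: 91.0
gripper_force: 0.0
```

Call:
send_rows:
  steps:
    - [[0, 0, 0, 0, 0], [0, 0, 0, 0, 0], [0, 0, 0, 0, 0], [0, 0, 0, 0, 0], [0, 0, 0, 0, 0]]

```text
time_s: 2.28
ee_pos: [495.4, 21.9, 51.5]
ee_rot: [180.0, -0.2, 9.6]
force: [0.5, -0.4, -0.7]
gripper_width: 61.0
gripper_force: 0.0
```

Call:
send_rows:
  steps:
    - [[0, 0, 0, 0, 0], [0, 0, 0, 0, 0], [0, 0, 0, 0, 0], [0, 0, 0, 0, 0], [0, 0, 0, 0, 0]]

```text
time_s: 2.7
ee_pos: [494.3, 22.0, 50.1]
ee_rot: [-180.0, -0.0, 9.6]
force: [0.5, 1.4, 1.8]
gripper_width: 27.7
gripper_force: 0.6
```

Call:
send_rows:
  steps:
    - [[0, 0, 0, 0, 0], [0, 0, 0, 0, 0], [0, 0, 0, 0, 0], [0, 0, -0.3, 0, 0], [0, 0, -0.5, 0, 0]]

```text
time_s: 3.12
ee_pos: [492.3, 21.7, 80.3]
ee_rot: [-180.0, 0.3, 9.6]
force: [1.1, -0.4, -1.4]
gripper_width: 25.3
gripper_force: 30.0
```

Call:
send_rows:
  steps:
    - [[0, 0, -0.7, 0, 0], [0, 0, -0.7, 0, 0], [0, 0, -0.3, 0, 0], [0, 0, 0, 0, 0], [0, 0, 0, 0, 0]]

```text
time_s: 3.53
ee_pos: [494.1, 21.8, 149.9]
ee_rot: [180.0, -0.0, 9.6]
force: [-0.8, -1.0, -1.8]
gripper_width: 25.7
gripper_force: 30.0
```

```bash
python3 - <<'E'
from h import *
s=env.state();print(s['gripper_width'],s['gripper_force'],s['force'])
f=grab('wrist');C=cloud(f)
print('hole');comps(f,C,10,46,(605,710,-130,-30),30)
print('ctrl');comps(f,C,50,61,(500,800,-250,120),80)
go(650.8,-79.5,150,-8.2)
E
```

```text
25.69396233892355 29.99985784292221 [-0.82977291 -1.01391854 -1.82221942]
hole
px [444.  32.] n 2047 z 26.4 med [656.8 -86. ] rect [652.3 -81.1] [28.6 41.4] 82.2
ctrl
px [392.  47.] n 18380 z 55.7 med [631.1 -41.5] rect [648.7 -33.2] [181.8  94.3] 82.0
px [511. 190.] n 1389 z 57.6 med [ 543.9 -163.6] rect [ 545.2 -165.9] [  6.8 112.4] 55.8
at [493.4  21.8 148.9   9.6] units x 3.46 y 3.15 z -0.03 turn 2.5828246336534146
```

Call:
send_rows:
  steps:
    - [[0, 0, 0, 1, 0], [0, 0, 0, 1, 0], [0, 0, 0, 0.58, 0], [0.83, 0.65, 0, 0, 0], [0.83, 0.65, 0, 0, 0]]

```text
time_s: 4.0
ee_pos: [550.3, -37.8, 148.1]
ee_rot: [-180.0, 0.3, -8.0]
force: [1.8, 0.7, 0.0]
gripper_width: 25.9
gripper_force: 30.0
```

Call:
send_rows:
  steps:
    - [[0.83, 0.65, 0, 0, 0], [0, 0, 0, 0, 0], [0, 0, 0, 0, 0], [0, 0, 0, 0, 0], [0, 0, 0, 0, 0]]

```text
time_s: 4.42
ee_pos: [579.2, -67.6, 148.8]
ee_rot: [-180.0, 0.2, -8.1]
force: [0.1, -0.0, -0.2]
gripper_width: 25.9
gripper_force: 30.0
```

```bash
python3 - <<'E'
from h import *
f=grab('wrist');C=cloud(f)
print('hole');comps(f,C,10,49,(605,700,-130,-30),30)
print('ctrl');comps(f,C,50,61,(580,800,-250,120),80)
save('w2.png',f['pixels'],1.3)
print(f['cam_to_world'][:3,3]); go(650.8,-79.5,150,-8.2)
E
```

```text
hole
px [278. 119.] n 2225 z 25.9 med [651.2 -78.5] rect [650.6 -78.5] [30.6 43.1] 81.7
ctrl
px [392.   7.] n 267 z 54.1 med [ 717.8 -170.7] rect [ 718.7 -174.4] [37.6  8.4] 81.4
px [224. 115.] n 29000 z 55.7 med [659.4 -38.2] rect [657.5 -33.8] [181.3 110.3] 81.8
px [28. 69.] n 169 z 56.9 med [717.5 104. ] rect [717.6 104.7] [ 7.1 10. ] 67.2
px [466. 126.] n 1454 z 58.6 med [ 626.  -220.4] rect [ 624.4 -220.5] [  6.1 110.2] 55.5
[649.67132746 -79.77431487 320.01446258]
at [579.3 -67.5 149.3  -8.1] units x 1.81 y 0.05 z -0.02 turn 0.011145054973016311
```

View pics/w2.png

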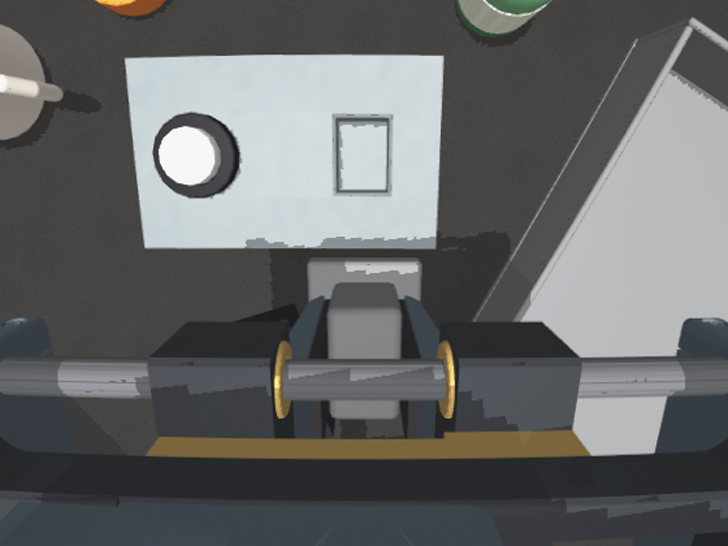

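The socket is clear at (362,155) and the plug hangs square in the fingers at (364,300). I'm measuring the plug's offset in the grip from its flange.

```bash
python3 - <<'E'
from h import *
f=load('wrist');C=cloud(f);p=pose();a=np.radians(p[3])
D=C-p[:3]; L=np.stack([D[...,0]*np.cos(a)+D[...,1]*np.sin(a), D[...,0]*np.sin(a)-D[...,1]*np.cos(a),D[...,2]],-1)
m=(abs(L[...,0])<45)&(abs(L[...,1])<40)&(L[...,2]>-13)&(L[...,2]<0)&(f['depth']>0)
m[:195]=0; m[215:]=0
Q=L[m];print(len(Q),Q.min(0),Q.max(0),np.median(Q[:,2]),np.percentile(Q,[2,98],axis=0).round(1))
# front face x: column 280, rows
for v in range(192,226,3): print(v,L[v,280].round(1), L[v,240].round(1),L[v,320].round(1))
go(650.6,-78.5,150,-8.2)
E
```

```text
1432 [ 21.72556904 -21.28108546 -12.99778285] [29.94180501 25.71588973 -4.04900657] -6.216699249288766 [[ 22.2 -20.1 -12.5]
 [ 29.7  24.5  -4.8]]
192 [   4.8    2.1 -147.6] [   4.6  -36.4 -148.6] [   4.7   40.5 -147.9]
195 [   1.4    2.1 -149.4] [   1.8  -36.4 -147.9] [   1.9   40.5 -147.2]
198 [ 29.5   2.2 -13.2] [  -1.3  -36.6 -148.3] [  -1.3   40.7 -148.6]
201 [29.1  2.2 -7.5] [ 29.2 -19.4  -7. ] [29.1 23.8 -7.7]
204 [27.8  2.2 -6.2] [ 27.8 -19.4  -6.2] [27.7 23.7 -6.4]
207 [26.2  2.2 -6. ] [ 26.  -19.5  -6.6] [26.1 23.7 -6.3]
210 [24.3  2.2 -6.7] [ 24.5 -19.4  -6. ] [24.7 23.6 -5. ]
213 [22.5  2.2 -7.1] [ 22.6 -19.6  -6.9] [22.9 23.7 -5.5]
216 [21.1  2.2 -6.1] [ 21.  -19.6  -6.3] [21.3 23.8 -5.4]
219 [21.5  2.2  1.1] [ 19.4 -19.6  -6.1] [19.5 23.9 -5.8]
222 [21.7  2.2  7.1] [ 17.8 -19.6  -5.8] [17.7 24.  -6.1]
225 [21.4  2.2 11.2] [ 16.1 -19.7  -5.7] [15.9 24.1 -6.4]
at [579.3 -67.5 149.3  -8.1] units x 1.80 y 0.02 z -0.02 turn 0.011145054973016311
```

Call:
send_rows:
  steps:
    - [[0, 0, 0, 0, 0], [0, 0, 0, 0, 0], [0, 0, 0, 0, 0], [0, 0, 0, 0, 0], [0, 0, 0, 0, 0]]

```text
time_s: 4.88
ee_pos: [580.6, -68.2, 150.2]
ee_rot: [-180.0, -0.0, -8.2]
force: [-0.2, 0.4, -1.2]
gripper_width: 25.9
gripper_force: 30.0
```

```bash
cat >> h.py <<'E'
def tl(P,p=None):
    """world -> tool-plane coordinates (x,y along the tool's axes, z up)"""
    p=pose() if p is None else p; a=np.radians(p[3]); D=np.asarray(P)-p[:3]
    return np.stack([D[...,0]*np.cos(a)+D[...,1]*np.sin(a), D[...,0]*np.sin(a)-D[...,1]*np.cos(a),D[...,2]],-1)
E
python3 - <<'E'
from h import *
for i in range(3):
    p0=pose();f=grab('wrist');C=cloud(f);L=tl(C,p0)
    print(p0.round(1),pose().round(1),'cam',tl(f['cam_to_world'][:3,3],p0).round(1))
    comps(f,C,10,49,(605,700,-130,-30),30)
    m=(abs(L[...,0])<45)&(abs(L[...,1])<40)&(L[...,2]>-13)&(L[...,2]<0)&(f['depth']>0);m[:195]=0;m[215:]=0
    print('plug',L[m][:,1].min(),L[m][:,1].max(),L[m][:,0].max())
E
```

```text
[580.6 -68.2 150.2  -8.2] [580.7 -68.3 150.1  -8.2] cam [ 70.9   2.  171.5]
px [278. 121.] n 2161 z 25.9 med [651.  -78.5] rect [650.6 -78.5] [30.6 43. ] 81.6
plug -21.458028316763254 25.46015998069676 30.221225071785806
[580.7 -68.3 150.1  -8.2] [580.7 -68.4 150.1  -8.2] cam [ 70.9   2.  171.5]
px [278. 121.] n 2166 z 25.8 med [651.1 -78.5] rect [650.6 -78.5] [30.6 43.1] 81.7
plug -21.45978303385645 25.460428977989693 30.155908850431906
[580.7 -68.4 150.1  -8.2] [580.7 -68.4 150.   -8.2] cam [ 71.    2.  171.5]
px [278. 121.] n 2162 z 25.9 med [651.2 -78.5] rect [650.6 -78.5] [30.6 43. ] 81.7
plug -21.422502276188943 25.526783341405423 30.208435252124733
```

The camera reads about (0.6, 1.9) mm low in world x and y. Correcting for that, the plug needs +70.4 mm and -2 mm along the tool axes. Moving above the socket and settling.

Call:
send_rows:
  steps:
    - [[0.6, -0.05, 0, 0, 0], [0.6, 0, 0.3, 0, 0], [0.56, 0, 0.4, 0, 0], [0, 0, 0.3, 0, 0], [0, 0, 0, 0, 0]]

```text
time_s: 5.45
ee_pos: [649.6, -76.4, 106.5]
ee_rot: [180.0, 0.3, -8.2]
force: [-0.7, 0.8, -1.4]
gripper_width: 26.0
gripper_force: 30.0
```

Call:
send_rows:
  steps:
    - [[0, 0, 0, 0, 0], [0, 0, 0, 0, 0], [0, 0, 0, 0, 0], [0, 0, 0, 0, 0], [0, 0, 0, 0, 0]]

```text
time_s: 5.87
ee_pos: [650.8, -76.5, 111.1]
ee_rot: [-180.0, -0.1, -8.2]
force: [0.5, 0.4, -0.7]
gripper_width: 25.9
gripper_force: 30.0
```

Call:
send_rows:
  steps:
    - [[0, 0, 0.15, 0, 0], [0, 0, 0.15, 0, 0], [0, 0, 0.15, 0, 0], [0, 0, 0.1, 0, 0], [0, 0, 0, 0, 0]]

```text
time_s: 6.28
ee_pos: [649.9, -76.4, 86.3]
ee_rot: [180.0, 0.1, -8.2]
force: [-0.4, 0.7, -0.8]
gripper_width: 25.9
gripper_force: 30.0
```

Call:
send_rows:
  steps:
    - [[0, 0, 0.12, 0, 0], [0, 0, 0.12, 0, 0], [0, 0, 0.1, 0, 0], [0, 0, 0.05, 0, 0], [0, 0, 0, 0, 0]]

```text
time_s: 6.7
ee_pos: [650.2, -76.4, 71.6]
ee_rot: [180.0, 0.1, -8.2]
force: [-0.3, -0.4, -1.6]
gripper_width: 25.4
gripper_force: 30.0
```

Call:
send_rows:
  steps:
    - [[0, 0, 0.04, 0, 0], [0, 0, 0.03, 0, 0], [0, 0, 0, 0, 0], [0, 0, 0, 0, 0], [0, 0, 0, 0, 0]]

```text
time_s: 7.12
ee_pos: [651.0, -76.5, 71.1]
ee_rot: [-180.0, -0.1, -8.2]
force: [-0.9, 0.7, 5.6]
gripper_width: 25.4
gripper_force: 30.0
```

Contact force shows the plug is home. Releasing, rising and going to look over the tray.

Call:
send_rows:
  steps:
    - [[0, 0, 0, 0, 0.6], [0, 0, 0, 0, 0.6], [0, 0, 0, 0, 0.6], [0, 0, 0, 0, 0.6], [0, 0, 0, 0, 0.6]]

```text
time_s: 7.53
ee_pos: [650.7, -76.5, 69.4]
ee_rot: [-180.0, 0.0, -8.2]
force: [0.6, 0.0, 0.2]
gripper_width: 53.8
gripper_force: 0.0
```

Call:
send_rows:
  steps:
    - [[0, 0, -0.4, 0, 0.6], [0, 0, -0.8, 0, 0.6], [0, 0, -1, 0, 0.6], [0, 0, -1, 0, 0.6], [0, 0, -1, -0.14, 0.6]]

```text
time_s: 7.95
ee_pos: [650.3, -76.4, 239.1]
ee_rot: [-180.0, 0.0, -7.2]
force: [0.3, -0.1, 0.2]
gripper_width: 55.0
gripper_force: 0.0
```

```bash
python3 - <<'E'
from h import *
f=grab('side');C=cloud(f);print(env.state()['time_s'],pose())
print('plug');comps(f,C,93,110,(600,700,-120,-30),20)
print('flange');comps(f,C,60,70,(600,700,-120,-30),20)
save('s1.png',f['pixels'][150:320,280:450],4)
E
```

```text
8.0 [654.35345841 -76.95413098 248.99987882  -7.14188248]
plug
px [360. 258.] n 213 z 100.1 med [648.6 -79. ] rect [649.6 -77.8] [27.2 44.7] 82.6
flange
px [357. 270.] n 228 z 64.7 med [643.9 -87.6] rect [649.7 -78.4] [46.9 61.8] 80.2
```

View pics/s1.png

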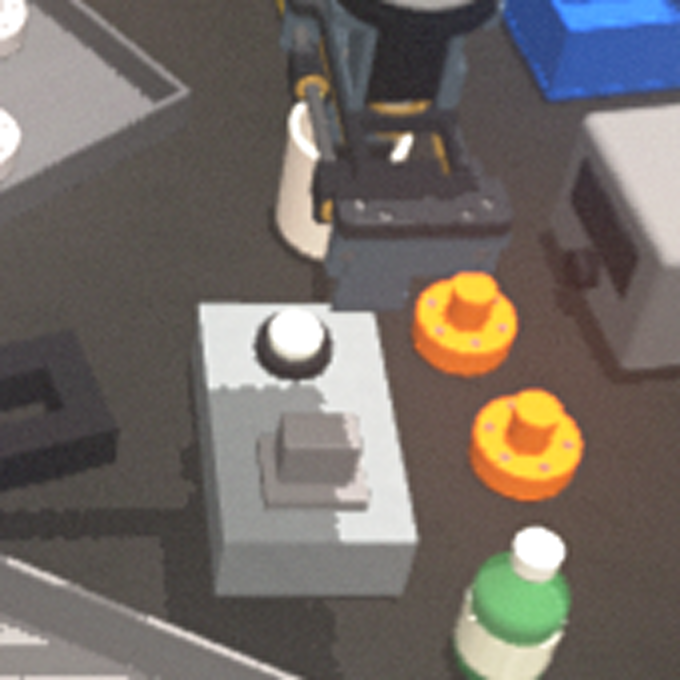

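The plug is fully home: flange flush on the box at (315,485), grip top at 100 mm. On to the tray.

Call:
send_rows:
  steps:
    - [[0, 0, -0.5, -1, 0.6], [0, 0, -0.5, -1, 0.6], [0, 0, -0.3, -1, 0.6], [0, 0, 0, -1, 0.6], [0, 0, 0, -1, 0.6]]

```text
time_s: 8.42
ee_pos: [651.1, -76.5, 290.6]
ee_rot: [179.9, -0.1, 27.5]
force: [-0.6, 0.3, 0.0]
gripper_width: 54.7
gripper_force: 0.0
```

Call:
send_rows:
  steps:
    - [[0, 0, 0, -1, 0.6], [-0.05, -1, 0, 0, 0.6], [-0.05, -1, 0, 0, 0.6], [-0.05, -1, 0, 0, 0.6], [-0.05, -1, 0, 0, 0.6]]

```text
time_s: 8.83
ee_pos: [553.2, 52.6, 289.0]
ee_rot: [-180.0, 0.0, 34.0]
force: [1.3, 0.4, 1.4]
gripper_width: 54.9
gripper_force: 0.0
```

Call:
send_rows:
  steps:
    - [[-0.05, -1, 0, 0, 0.6], [-0.05, -1, 0, 0, 0.6], [-0.05, -1, 0, 0, 0.6], [-0.05, -1, 0, 0, 0.6], [-0.05, -1, 0, 0, 0.6]]

```text
time_s: 9.25
ee_pos: [432.8, 213.0, 289.5]
ee_rot: [180.0, -0.0, 34.0]
force: [-0.2, -0.7, 0.2]
gripper_width: 54.6
gripper_force: 0.0
```

Call:
send_rows:
  steps:
    - [[0, -1, 0, 0, 0.6], [0, -0.7, 0, 0, 0.6], [0, 0, 0, 0, 0.6], [0, 0, 0, 0, 0.6], [0, 0, 0, 0, 0.6]]

```text
time_s: 9.67
ee_pos: [396.5, 267.8, 289.4]
ee_rot: [180.0, -0.0, 34.0]
force: [0.3, -0.0, 0.8]
gripper_width: 55.0
gripper_force: 0.0
```

Call:
send_rows:
  steps:
    - [[0, 0, 0, 0, 0.6], [0, 0, 0, 0, 0.6], [0, 0, 0, 0, 0.6], [0, 0, 0, 0, 0.6], [0, 0, 0, 0, 0.6]]

```text
time_s: 10.08
ee_pos: [396.5, 267.7, 289.5]
ee_rot: [180.0, -0.0, 34.0]
force: [0.0, -0.4, -0.4]
gripper_width: 54.5
gripper_force: 0.0
```

```bash
python3 - <<'E'
from h import *
f=grab('wrist');C=cloud(f);print(pose().round(1),env.state()['time_s'],'cam',tl(f['cam_to_world'][:3,3]).round(1))
print('boss');comps(f,C,49,64,(250,640,120,480),60)
print('base');comps(f,C,22,33,(250,640,120,480),300)
save('w3.png',f['pixels'],1.3)
E
```

```text
[396.4 267.8 289.5  34. ] 10.1333 cam [ 69.8   1.3 171.5]
boss
px [242.  16.] n 569 z 57.7 med [526.1 403.2] rect [526.3 403.7] [27.3 26.7] 21.5
px [126. 123.] n 2702 z 56.2 med [353.2 455.9] rect [361.5 463.1] [127.4  36.6] 29.8
px [329. 108.] n 494 z 57.7 med [499.6 268.3] rect [499.8 268.1] [27.6 27.2] 4.1
px [235. 186.] n 409 z 57.6 med [362.1 308.2] rect [361.5 308.2] [27.1 26. ] 14.4
px [316. 194.] n 592 z 57.5 med [409.  221.8] rect [408.7 221.3] [35.3 24.1] 34.4
base
px [246.  26.] n 1689 z 29.8 med [523.4 400.2] rect [524. 402.] [55.7 63.5] 33.4
px [371. 116.] n 521 z 27.6 med [521.7 214. ] rect [515.2 210.9] [281.9   4.5] 27.4
px [194. 170.] n 969 z 27.5 med [341.9 361.7] rect [336.4 337.8] [323.8 160. ] 78.1
px [325. 108.] n 1645 z 29.7 med [500.  269.5] rect [500.3 267.8] [62.6 63.2] 78.4
px [173. 130.] n 1111 z 23.8 med [370.2 412.8] rect [368.5 411.8] [99.4 19. ] 24.4
px [239. 181.] n 1388 z 29.7 med [363.8 308.6] rect [361.4 308.3] [62.4 62.1] 62.9
px [313. 187.] n 1384 z 29.5 med [410.4 224.5] rect [408.7 221. ] [69.5 50.1] 34.5
```

View pics/w3.png

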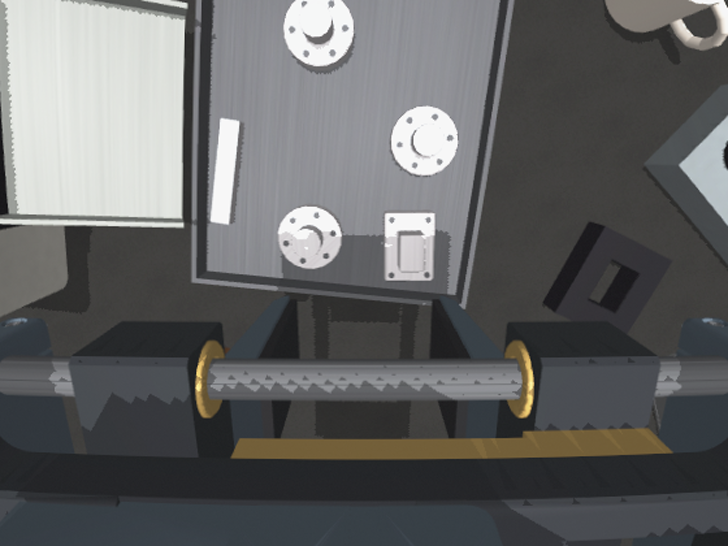

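The tray holds one housing at (410,245) and three flanges at (310,238), (425,140) and (318,30), plus the runner at (225,170). The camera bias is confirmed as constant, so I'm picking the housing first.

Call:
send_rows:
  steps:
    - [[-0.36, 0.5, 0.8, 0, 0.6], [0, 0.61, 0.8, 0, 0.6], [0, 0, 1, 0, 0.6], [0, 0, 1, 0, 0.6], [0, 0, 1, 0, 0.6]]

```text
time_s: 10.55
ee_pos: [409.5, 222.9, 104.5]
ee_rot: [180.0, -0.1, 34.0]
force: [-0.2, -0.3, 0.1]
gripper_width: 54.5
gripper_force: 0.0
```

Call:
send_rows:
  steps:
    - [[0, 0, 0.8, 0, 0.6], [0, 0, 0.5, 0, 0.6], [0, 0, 0.3, 0, 0.6], [0, 0, 0.17, 0, 0.6], [0, 0, 0, 0, 0.6]]

```text
time_s: 10.97
ee_pos: [408.5, 222.9, 33.6]
ee_rot: [-180.0, 0.2, 34.0]
force: [0.1, 0.2, -0.0]
gripper_width: 54.8
gripper_force: 0.0
```

Call:
send_rows:
  steps:
    - [[0, 0, 0, 0, 0], [0, 0, 0, 0, 0], [0, 0, 0, 0, 0], [0, 0, 0, 0, 0], [0, 0, 0, 0, 0]]

```text
time_s: 11.38
ee_pos: [409.5, 223.4, 35.4]
ee_rot: [180.0, -0.1, 34.0]
force: [0.4, -1.5, -0.7]
gripper_width: 24.4
gripper_force: 0.6
```

Call:
send_rows:
  steps:
    - [[0, 0, 0, 0, 0], [0, 0, 0, 0, 0], [0, 0, 0, 0, 0], [0, 0, -0.2, 0, 0], [0, 0, -0.4, 0, 0]]

```text
time_s: 11.8
ee_pos: [407.5, 222.5, 57.7]
ee_rot: [-180.0, 0.3, 34.0]
force: [-1.6, 0.2, -1.2]
gripper_width: 24.1
gripper_force: 30.0
```

Call:
send_rows:
  steps:
    - [[0, 0, -0.7, 0, 0], [0, 0, -0.9, 0, 0], [0, 0, -0.7, 0, 0], [-0.4, 0.6, 0, 0, 0], [-0.6, 0.9, 0, 0, 0]]

```text
time_s: 12.22
ee_pos: [411.3, 154.6, 153.0]
ee_rot: [180.0, -0.4, 34.3]
force: [0.6, -0.7, -2.3]
gripper_width: 23.6
gripper_force: 30.0
```

Call:
send_rows:
  steps:
    - [[-0.6, 0.95, 0, 0, 0], [-0.6, 0.95, 0, 0, 0], [-0.6, 0.95, 0, 0, 0], [-0.6, 0.95, 0, 0, 0], [-0.6, 0.95, 0, 0, 0]]

```text
time_s: 12.63
ee_pos: [415.1, -57.2, 151.0]
ee_rot: [-180.0, -0.0, 34.0]
force: [0.8, -0.1, -2.1]
gripper_width: 23.6
gripper_force: 30.0
```

Call:
send_rows:
  steps:
    - [[-0.6, 0.95, 0, 0, 0], [-0.6, 0.95, 0, 0, 0], [-0.6, 0.95, 0, 0, 0], [-0.6, 0.95, 0, 0, 0], [-0.49, 0.79, 0, 0, 0]]

```text
time_s: 13.05
ee_pos: [421.8, -261.6, 150.9]
ee_rot: [180.0, -0.0, 34.0]
force: [0.8, 0.0, -1.0]
gripper_width: 23.9
gripper_force: 30.0
```

Call:
send_rows:
  steps:
    - [[0, 0, 0, 0, 0], [0, 0, 0, 0, 0], [0, 0, 0, 0, 0], [0, 0, 0, 0, 0], [0, 0, 0, 0, 0]]

```text
time_s: 13.47
ee_pos: [422.4, -257.7, 150.8]
ee_rot: [-180.0, -0.0, 34.1]
force: [-0.2, 0.1, 0.1]
gripper_width: 24.0
gripper_force: 30.0
```

```bash
python3 - <<'E'
from h import *
s=env.state();print(s['time_s'],s['gripper_width'],s['force'])
f=grab('wrist');C=cloud(f)
comps(f,C,54,64,(250,750,-600,-100),80)
save('w4.png',f['pixels'],1)
go(423.1,-290.8,34.7)
E
```

```text
13.4667 24.001956331568 [-0.15617629  0.07977899  0.11316609]
px [183.  95.] n 3257 z 60.1 med [ 454.3 -149.3] rect [ 447.  -153.6] [199.6 103.1] 14.6
px [549.  54.] n 1258 z 59.1 med [ 638.9 -358.4] rect [ 633.3 -368.2] [106.2   7.1] 55.1
px [499. 248.] n 1133 z 59.7 med [ 500.8 -431.9] rect [ 501.1 -432.9] [  6.4 114. ] 55.4
px [279. 326.] n 460 z 59.6 med [ 334.8 -317.5] rect [ 333.3 -317.8] [ 6.3 52.6] 56.8
at [ 422.5 -257.9  150.9   34.1] units x -0.45 y 0.69 z 2.90 turn None
```

View pics/w4.png

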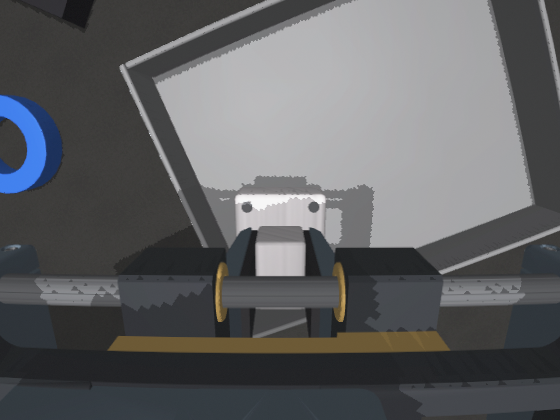

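The housing hangs square in the gripper over the tote. I'm a bit short of the slot, so shifting and lowering.

Call:
send_rows:
  steps:
    - [[-0.45, 0.69, 0.4, 0, 0], [0, 0, 0.7, 0, 0], [0, 0, 0.7, 0, 0], [0, 0, 0.5, 0, 0], [0, 0, 0.3, 0, 0]]

```text
time_s: 13.93
ee_pos: [421.9, -290.4, 44.6]
ee_rot: [-179.8, 0.1, 34.1]
force: [-0.0, 0.1, -1.0]
gripper_width: 24.3
gripper_force: 30.0
```

Call:
send_rows:
  steps:
    - [[0, 0, 0.15, 0, 0], [0, 0, 0.1, 0, 0], [0, 0, 0.03, 0, 0], [0, 0, 0, 0, 0], [0, 0, 0, 0, 0]]

```text
time_s: 14.35
ee_pos: [423.7, -292.4, 36.5]
ee_rot: [179.9, -0.0, 34.1]
force: [0.5, -0.9, -0.8]
gripper_width: 24.0
gripper_force: 30.0
```

Call:
send_rows:
  steps:
    - [[0, 0, 0.04, 0, 0], [0, 0, 0, 0, 0.6], [0, 0, 0, 0, 0.6], [0, 0, 0, 0, 0.6], [0, 0, 0, 0, 0.6]]

```text
time_s: 14.77
ee_pos: [423.1, -292.2, 34.2]
ee_rot: [180.0, -0.0, 34.0]
force: [1.0, -0.0, -0.3]
gripper_width: 47.4
gripper_force: 0.0
```

Call:
send_rows:
  steps:
    - [[0, 0, 0, 0, 0.6], [0, 0, -0.3, 0, 0.6], [0, 0, -0.8, 0, 0.6], [0, 0, -1, 0, 0.6], [0, 0, -1, 0, 0.6]]

```text
time_s: 15.18
ee_pos: [422.3, -291.6, 158.7]
ee_rot: [-179.9, 0.0, 34.0]
force: [0.2, -1.1, -0.5]
gripper_width: 54.9
gripper_force: 0.0
```

Call:
send_rows:
  steps:
    - [[0.52, -0.85, -0.23, 0, 0.6], [0.52, -0.85, -0.23, 0, 0.6], [0.52, -0.85, -0.23, 0, 0.6], [0.52, -0.85, -0.23, 0, 0.6], [0.52, -0.85, -0.23, 0, 0.6]]

```text
time_s: 15.6
ee_pos: [413.3, -91.5, 204.4]
ee_rot: [180.0, -0.0, 34.0]
force: [0.6, 0.2, 0.8]
gripper_width: 54.7
gripper_force: 0.0
```

Call:
send_rows:
  steps:
    - [[0.52, -0.85, -0.23, 0, 0.6], [0.52, -0.85, -0.23, 0, 0.6], [0.52, -0.85, -0.23, 0, 0.6], [0.52, -0.85, -0.23, 0, 0.6], [0.52, -0.85, -0.23, 0, 0.6]]

```text
time_s: 16.02
ee_pos: [404.4, 107.8, 250.6]
ee_rot: [180.0, -0.0, 34.0]
force: [1.3, -0.0, -0.6]
gripper_width: 54.6
gripper_force: 0.0
```

Call:
send_rows:
  steps:
    - [[0.52, -0.85, -0.23, 0, 0.6], [0.52, -0.85, -0.23, 0, 0.6], [0.52, -0.85, -0.23, 0, 0.6], [0.52, -0.85, -0.23, 0, 0.6], [0, 0, 0, 0, 0.6]]

```text
time_s: 16.43
ee_pos: [398.1, 271.9, 288.1]
ee_rot: [-179.8, -0.3, 34.4]
force: [0.2, 0.3, 0.5]
gripper_width: 54.8
gripper_force: 0.0
```

Call:
send_rows:
  steps:
    - [[0, 0, 0, 0, 0.6], [0, 0, 0, 0, 0.6], [0, 0, 0, 0, 0.6], [0, 0, 0, 0, 0.6], [0, 0, 0, 0, 0.6]]

```text
time_s: 16.85
ee_pos: [398.0, 264.1, 286.6]
ee_rot: [180.0, 0.0, 33.9]
force: [0.6, 0.3, 0.2]
gripper_width: 54.7
gripper_force: 0.0
```

```bash
cat > look.py <<'E'
from h import *
f=grab('wrist');C=cloud(f)+[0.6,1.9,0];print(pose().round(1),env.state()['time_s'])
print('boss');comps(f,C,49,64,(280,640,180,440),200)
g=grab('side');D=cloud(g);print('tote');comps(g,D,44,64,(390,620,-400,-170),20)
E
python3 look.py
```

```text
[398.  264.3 286.7  33.9] 16.9
boss
px [238.  14.] n 577 z 57.6 med [526.9 405.2] rect [527.  406.4] [26.7 27.4] 3.0
px [326. 106.] n 496 z 57.8 med [500.3 270.2] rect [500.4 270. ] [27.  27.4] 59.8
px [128. 157.] n 387 z 53.3 med [322.4 433.2] rect [325.7 438.7] [39.5 24.3] 33.1
px [232. 186.] n 424 z 57.7 med [362.8 309.7] rect [362.  309.7] [26.5 27.2] 82.5
tote
px [343. 317.] n 224 z 55.5 med [ 585.5 -195.2] rect [ 585.8 -193.9] [ 8.4 86.6] 55.0
px [254. 321.] n 33 z 57.5 med [ 395.4 -177.4] rect [ 394.4 -177.2] [19.   4.3] 55.6
px [273. 373.] n 265 z 56.0 med [ 420.9 -295.8] rect [ 421.1 -293.7] [37.1 24.9] 33.5
px [384. 407.] n 35 z 59.4 med [ 615.  -390.7] rect [ 615.5 -390.9] [20.6  4.9] 56.6
px [274. 413.] n 145 z 58.5 med [ 411.9 -372.1] rect [ 414.3 -372.9] [ 5.9 56.9] 55.6
```

Housing is well placed in the tote. Next flange A.

Call:
send_rows:
  steps:
    - [[-0.11, -0.74, 0.6, 0, 0.6], [0, -0.7, 0.7, 0, 0.6], [0, 0, 1, 0, 0.6], [0, 0, 1, 0, 0.6], [0, 0, 1, 0, 0.6]]

```text
time_s: 17.37
ee_pos: [362.0, 310.7, 113.7]
ee_rot: [-180.0, -0.1, 34.1]
force: [0.0, 0.8, 0.3]
gripper_width: 54.9
gripper_force: 0.0
```

Call:
send_rows:
  steps:
    - [[0, 0, 0.9, 0, 0.6], [0, 0, 0.6, 0, 0.6], [0, 0, 0.35, 0, 0.6], [0, 0, 0.15, 0, 0.6], [0, 0, 0, 0, 0.6]]

```text
time_s: 17.78
ee_pos: [361.6, 309.8, 33.7]
ee_rot: [180.0, 0.1, 34.0]
force: [0.1, -0.5, -0.2]
gripper_width: 54.9
gripper_force: 0.0
```

Call:
send_rows:
  steps:
    - [[0, 0, 0, 0, 0], [0, 0, 0, 0, 0], [0, 0, 0, 0, 0], [0, 0, 0, 0, 0], [0, 0, 0, 0, 0]]

```text
time_s: 18.2
ee_pos: [362.6, 310.9, 35.7]
ee_rot: [180.0, -0.1, 34.0]
force: [-0.6, -1.6, 3.3]
gripper_width: 27.7
gripper_force: 30.0
```

Call:
send_rows:
  steps:
    - [[0, 0, 0, 0, 0], [0, 0, 0, 0, 0], [0, 0, 0, 0, 0], [0, 0, -0.2, 0, 0], [0, 0, -0.4, 0, 0]]

```text
time_s: 18.62
ee_pos: [360.7, 309.5, 57.8]
ee_rot: [180.0, 0.3, 34.0]
force: [-1.3, -0.5, -1.2]
gripper_width: 27.0
gripper_force: 30.0
```

Call:
send_rows:
  steps:
    - [[0, 0, -0.7, 0, 0], [0, 0, -0.9, 0, 0], [0, 0, -0.7, 0, 0], [-0.2, 0.5, 0, 0, 0], [-0.34, 0.89, 0, 0, 0]]

```text
time_s: 19.03
ee_pos: [376.5, 254.9, 153.2]
ee_rot: [-179.9, -0.4, 34.3]
force: [0.2, -1.6, -1.8]
gripper_width: 27.3
gripper_force: 30.0
```

Call:
send_rows:
  steps:
    - [[-0.34, 0.89, 0, 0, 0], [-0.34, 0.89, 0, 0, 0], [-0.34, 0.89, 0, 0, 0], [-0.34, 0.89, 0, 0, 0], [-0.34, 0.89, 0, 0, 0]]

```text
time_s: 19.45
ee_pos: [418.2, 65.1, 151.1]
ee_rot: [-180.0, -0.0, 34.1]
force: [0.4, 0.2, -0.6]
gripper_width: 27.3
gripper_force: 30.0
```

Call:
send_rows:
  steps:
    - [[-0.34, 0.89, 0, 0, 0], [-0.34, 0.89, 0, 0, 0], [-0.34, 0.89, 0, 0, 0], [-0.34, 0.89, 0, 0, 0], [-0.34, 0.89, 0, 0, 0]]

```text
time_s: 19.87
ee_pos: [461.5, -120.6, 151.1]
ee_rot: [-180.0, -0.0, 34.0]
force: [0.9, 1.0, -1.2]
gripper_width: 27.5
gripper_force: 30.0
```

Call:
send_rows:
  steps:
    - [[-0.34, 0.89, 0, 0, 0], [-0.34, 0.89, 0, 0, 0], [-0.18, 0.5, 0, 0, 0], [0, 0, 0, 0, 0], [0, 0, 0, 0, 0]]

```text
time_s: 20.28
ee_pos: [483.9, -214.2, 150.5]
ee_rot: [-179.9, 0.0, 33.9]
force: [0.4, 0.1, -1.6]
gripper_width: 27.2
gripper_force: 30.0
```

Call:
send_rows:
  steps:
    - [[0, 0, 0, 0, 0], [0, 0, 0, 0, 0], [0, 0, 0, 0, 0], [0, 0, 0, 0, 0], [0, 0, 0, 0, 0]]

```text
time_s: 20.7
ee_pos: [484.3, -212.8, 150.9]
ee_rot: [180.0, -0.0, 34.1]
force: [-0.3, 0.4, -1.4]
gripper_width: 27.2
gripper_force: 30.0
```

```bash
python3 - <<'E'
from h import *
go(479.9,-208.4,35.2)
E
```

```text
at [ 484.3 -212.8  150.9   34.1] units x -0.03 y -0.15 z 2.89 turn None
```

Call:
send_rows:
  steps:
    - [[0, -0.15, 0.5, 0, 0], [0, 0, 0.8, 0, 0], [0, 0, 0.7, 0, 0], [0, 0, 0.4, 0, 0], [0, 0, 0.2, 0, 0]]

```text
time_s: 21.12
ee_pos: [479.4, -207.5, 44.5]
ee_rot: [-179.8, 0.1, 34.1]
force: [-1.1, -0.0, -0.0]
gripper_width: 27.4
gripper_force: 30.0
```

Call:
send_rows:
  steps:
    - [[0, 0, 0.15, 0, 0], [0, 0, 0.1, 0, 0], [0, 0, 0.05, 0, 0], [0, 0, 0, 0, 0], [0, 0, 0, 0, 0]]

```text
time_s: 21.53
ee_pos: [481.8, -209.0, 35.8]
ee_rot: [179.9, -0.1, 34.0]
force: [-0.1, 0.5, -1.1]
gripper_width: 27.5
gripper_force: 30.0
```

Call:
send_rows:
  steps:
    - [[0, 0, 0, 0, 0], [0, 0, 0, 0, 0.6], [0, 0, 0, 0, 0.6], [0, 0, 0, 0, 0.6], [0, 0, 0, 0, 0.6]]

```text
time_s: 21.95
ee_pos: [481.0, -208.6, 34.9]
ee_rot: [180.0, -0.0, 34.0]
force: [-0.2, 0.1, -0.3]
gripper_width: 51.2
gripper_force: 0.0
```

Call:
send_rows:
  steps:
    - [[0, 0, 0, 0, 0.6], [0, 0, -0.3, 0, 0.6], [0, 0, -0.8, 0, 0.6], [0, 0, -1, 0, 0.6], [0, 0, -1, 0, 0.6]]

```text
time_s: 22.37
ee_pos: [480.1, -208.2, 159.5]
ee_rot: [-179.9, 0.1, 34.0]
force: [0.4, 0.2, -0.1]
gripper_width: 54.7
gripper_force: 0.0
```

Call:
send_rows:
  steps:
    - [[0.38, -0.85, -0.24, 0, 0.6], [0.38, -0.85, -0.24, 0, 0.6], [0.38, -0.85, -0.24, 0, 0.6], [0.38, -0.85, -0.24, 0, 0.6], [0.38, -0.85, -0.24, 0, 0.6]]

```text
time_s: 22.78
ee_pos: [448.0, -23.8, 207.3]
ee_rot: [180.0, -0.0, 34.0]
force: [0.8, -0.8, 0.3]
gripper_width: 54.5
gripper_force: 0.0
```

Call:
send_rows:
  steps:
    - [[0.38, -0.85, -0.24, 0, 0.6], [0.38, -0.85, -0.24, 0, 0.6], [0.38, -0.85, -0.24, 0, 0.6], [0.38, -0.85, -0.24, 0, 0.6], [0.38, -0.85, -0.24, 0, 0.6]]

```text
time_s: 23.2
ee_pos: [415.8, 159.9, 255.4]
ee_rot: [180.0, -0.0, 34.0]
force: [1.4, 0.2, -0.7]
gripper_width: 54.7
gripper_force: 0.0
```

Call:
send_rows:
  steps:
    - [[0.38, -0.85, -0.24, 0, 0.6], [0.38, -0.85, -0.24, 0, 0.6], [0.38, -0.8, -0.24, 0, 0.6], [0, 0, 0, 0, 0.6], [0, 0, 0, 0, 0.6]]

```text
time_s: 23.62
ee_pos: [398.1, 267.9, 283.6]
ee_rot: [180.0, -0.0, 34.2]
force: [-0.1, -0.3, -0.4]
gripper_width: 54.7
gripper_force: 0.0
```

Call:
send_rows:
  steps:
    - [[0, 0, 0, 0, 0.6], [0, 0, 0, 0, 0.6], [0, 0, 0, 0, 0.6], [0, 0, 0, 0, 0.6], [0, 0, 0, 0, 0.6]]

```text
time_s: 24.03
ee_pos: [398.6, 265.8, 283.5]
ee_rot: [180.0, 0.0, 33.9]
force: [-0.6, -0.2, -0.0]
gripper_width: 54.8
gripper_force: 0.0
```

```bash
echo "go(500.4,270,34.7)" >> look.py; python3 look.py
```

```text
[398.6 265.9 283.5  34. ] 24.0833
boss
px [239.  15.] n 583 z 57.6 med [526.8 405.2] rect [527.6 406. ] [27.3 26.7] 68.5
px [327. 108.] n 508 z 57.8 med [500.2 270.2] rect [500.5 270.3] [27.5 26.9] 32.6
px [128. 158.] n 394 z 53.6 med [322.1 433.2] rect [325.5 438.6] [40. 26.] 35.0
tote
px [343. 317.] n 225 z 55.3 med [ 584.8 -194.8] rect [ 584.8 -193.6] [ 8.7 87.5] 55.4
px [253. 321.] n 30 z 56.9 med [ 394.8 -178.1] rect [ 394.2 -177.4] [17.7  4.3] 56.4
px [295. 331.] n 158 z 56.1 med [ 478.6 -212. ] rect [ 478.9 -210.6] [27.  25.3] 81.0
px [273. 373.] n 266 z 56.1 med [ 420.9 -295.8] rect [ 421.5 -294.1] [36.7 24.8] 34.1
px [384. 407.] n 37 z 59.3 med [ 614.4 -391.5] rect [ 615.5 -390.8] [21.3  5. ] 55.6
px [274. 413.] n 146 z 58.6 med [ 411.5 -371.9] rect [ 414.4 -373. ] [ 5.7 56.6] 56.1
at [398.6 266.1 283.5  34. ] units x 2.16 y 1.34 z 6.22 turn None
```

Call:
send_rows:
  steps:
    - [[0.75, 0.45, 0.3, 0, 0.6], [0.75, 0.45, 0.4, 0, 0.6], [0.67, 0.43, 0.5, 0, 0.6], [0, 0, 1, 0, 0.6], [0, 0, 1, 0, 0.6]]

```text
time_s: 24.55
ee_pos: [502.8, 271.2, 154.9]
ee_rot: [180.0, -0.2, 33.9]
force: [-0.1, -0.2, -0.7]
gripper_width: 54.7
gripper_force: 0.0
```

Call:
send_rows:
  steps:
    - [[0, 0, 1, 0, 0.6], [0, 0, 0.9, 0, 0.6], [0, 0, 0.6, 0, 0.6], [0, 0, 0.35, 0, 0.6], [0, 0, 0.15, 0, 0.6]]

```text
time_s: 24.97
ee_pos: [498.7, 270.1, 32.8]
ee_rot: [-180.0, 0.3, 34.0]
force: [-0.2, 0.1, 0.8]
gripper_width: 54.4
gripper_force: 0.0
```

Call:
send_rows:
  steps:
    - [[0, 0, 0, 0, 0.6], [0, 0, 0, 0, 0.6], [0, 0, 0, 0, 0.6], [0, 0, 0, 0, 0], [0, 0, 0, 0, 0]]

```text
time_s: 25.38
ee_pos: [500.9, 271.5, 36.8]
ee_rot: [180.0, -0.1, 34.0]
force: [-1.0, -0.3, 0.7]
gripper_width: 43.8
gripper_force: 0.0
```

Call:
send_rows:
  steps:
    - [[0, 0, 0, 0, 0], [0, 0, 0, 0, 0], [0, 0, 0, 0, 0], [0, 0, 0, 0, 0], [0, 0, 0, 0, 0]]

```text
time_s: 25.8
ee_pos: [500.6, 271.0, 36.1]
ee_rot: [180.0, -0.0, 34.0]
force: [0.8, -1.0, 4.2]
gripper_width: 27.3
gripper_force: 30.0
```

Call:
send_rows:
  steps:
    - [[0, 0, 0, 0, 0], [0, 0, -0.3, 0, 0], [0, 0, -0.6, 0, 0], [0, 0, -0.9, 0, 0], [0, 0, -0.9, 0, 0]]

```text
time_s: 26.22
ee_pos: [498.7, 270.8, 143.0]
ee_rot: [-179.9, 0.3, 34.0]
force: [0.2, 0.8, -2.1]
gripper_width: 27.5
gripper_force: 30.0
```

Call:
send_rows:
  steps:
    - [[0, 0, -0.6, 0, 0], [-0.2, 0.5, 0, 0, 0], [-0.42, 0.9, 0, 0, 0], [-0.42, 0.9, 0, 0, 0], [-0.42, 0.9, 0, 0, 0]]

```text
time_s: 26.63
ee_pos: [522.7, 131.4, 166.9]
ee_rot: [-179.9, 0.1, 34.1]
force: [0.2, 0.8, -1.9]
gripper_width: 27.0
gripper_force: 30.0
```

Call:
send_rows:
  steps:
    - [[-0.42, 0.9, 0, 0, 0], [-0.42, 0.9, 0, 0, 0], [-0.42, 0.9, 0, 0, 0], [-0.42, 0.9, 0, 0, 0], [-0.42, 0.9, 0, 0, 0]]

```text
time_s: 27.05
ee_pos: [554.0, -65.3, 166.8]
ee_rot: [-179.9, 0.0, 34.0]
force: [0.1, 0.5, -1.3]
gripper_width: 27.6
gripper_force: 30.0
```

Call:
send_rows:
  steps:
    - [[-0.42, 0.9, 0, 0, 0], [-0.42, 0.9, 0, 0, 0], [-0.42, 0.9, 0, 0, 0], [-0.42, 0.9, 0, 0, 0], [-0.42, 0.9, 0, 0, 0]]

```text
time_s: 27.47
ee_pos: [585.2, -261.4, 166.5]
ee_rot: [-179.9, 0.0, 34.0]
force: [0.9, -0.3, -1.4]
gripper_width: 27.3
gripper_force: 30.0
```

Call:
send_rows:
  steps:
    - [[-0.2, 0.4, 0, 0, 0], [0, 0, 0, 0, 0], [0, 0, 0, 0, 0], [0, 0, 0, 0, 0], [0, 0, 0, 0, 0]]

```text
time_s: 27.88
ee_pos: [587.8, -275.9, 167.3]
ee_rot: [-179.9, -0.0, 34.1]
force: [0.1, 0.9, -1.0]
gripper_width: 27.2
gripper_force: 30.0
```

Call:
send_rows:
  steps:
    - [[0, 0, 0, 0, 0], [0, 0, 0, 0, 0], [0, 0, 0, 0, 0], [0, 0, 0, 0, 0], [0, 0, 0, 0, 0]]

```text
time_s: 28.3
ee_pos: [588.1, -277.4, 167.7]
ee_rot: [180.0, -0.0, 34.1]
force: [0.9, -0.4, -1.4]
gripper_width: 27.3
gripper_force: 30.0
```

```bash
python3 - <<'E'
from h import *
go(586.9,-282.2,36.2)
E
```

```text
at [ 588.1 -277.4  167.7   34.1] units x -0.09 y 0.08 z 3.29 turn None
```

Call:
send_rows:
  steps:
    - [[-0.09, 0.08, 0.5, 0, 0], [0, 0, 0.9, 0, 0], [0, 0, 0.8, 0, 0], [0, 0, 0.5, 0, 0], [0, 0, 0.3, 0, 0]]

```text
time_s: 28.72
ee_pos: [585.1, -281.6, 44.5]
ee_rot: [-179.8, 0.1, 34.0]
force: [-0.5, 0.1, -0.9]
gripper_width: 27.3
gripper_force: 30.0
```

Call:
send_rows:
  steps:
    - [[0, 0, 0.15, 0, 0], [0, 0, 0.1, 0, 0], [0, 0, 0.05, 0, 0], [0, 0, 0, 0, 0], [0, 0, 0, 0, 0]]

```text
time_s: 29.13
ee_pos: [587.6, -282.8, 36.9]
ee_rot: [179.9, -0.1, 34.0]
force: [-0.3, -0.9, -2.3]
gripper_width: 27.4
gripper_force: 30.0
```

Call:
send_rows:
  steps:
    - [[0, 0, 0, 0, 0], [0, 0, 0, 0, 0], [0, 0, 0, 0, 0.6], [0, 0, 0, 0, 0.6], [0, 0, 0, 0, 0.6]]

```text
time_s: 29.55
ee_pos: [587.1, -282.5, 36.0]
ee_rot: [180.0, -0.0, 34.0]
force: [-0.9, 0.2, 0.4]
gripper_width: 44.4
gripper_force: 0.0
```

Call:
send_rows:
  steps:
    - [[0, 0, 0, 0, 0.6], [0, 0, 0, 0, 0.6], [0, 0, -0.3, 0, 0.6], [0, 0, -0.8, 0, 0.6], [0, 0, -1, 0, 0.6]]

```text
time_s: 29.97
ee_pos: [585.0, -281.5, 118.3]
ee_rot: [-179.7, 0.2, 34.0]
force: [-0.1, -0.2, 0.9]
gripper_width: 54.7
gripper_force: 0.0
```

```bash
python3 - <<'E'
from h import *
print(pose())
f=load('scene');C=cloud(f)
g=load('wrist');W=cloud(g)
u=np.array([.559,-.829]);v=np.array([.829,.559])
for nm,X in(('scene',C),('wrist',W)):
    D=X[...,:2]-[527,405.3];a=D@u;b=D@v
    for lo in range(-140,-20,15):
        m=(a>lo)&(a<lo+15)&(abs(b)<42)
        z=X[...,2][m]; print(nm,lo,m.sum(),np.percentile(z,[5,50,98]).round() if m.sum() else '')
a=tl
E
```

```text
[ 584.97560117 -281.50755896  118.30382534   34.03336447]
scene -140 73 [51. 57. 88.]
scene -125 69 [37. 50. 82.]
scene -110 253 [ 2. 18. 69.]
scene -95 78 [0. 3. 8.]
scene -80 67 [0. 3. 8.]
scene -65 51 [1. 3. 7.]
scene -50 29 [2. 3. 6.]
scene -35 23 [ 1.  3. 27.]
wrist -140 1330 [-0. 56. 79.]
wrist -125 779 [ 1. 52. 81.]
wrist -110 1334 [ 5. 14. 75.]
wrist -95 758 [4. 6. 8.]
wrist -80 754 [4. 6. 8.]
wrist -65 766 [4. 6. 8.]
wrist -50 764 [4. 6. 8.]
wrist -35 628 [ 5.  7. 31.]
```

Call:
send_rows:
  steps:
    - [[0, 0, -1, 0, 0.6], [0.33, -0.86, -0.2, 0, 0.6], [0.33, -0.86, -0.2, 0, 0.6], [0.33, -0.86, -0.2, 0, 0.6], [0.33, -0.86, -0.2, 0, 0.6]]

```text
time_s: 30.38
ee_pos: [553.0, -137.6, 193.2]
ee_rot: [179.9, -0.1, 34.0]
force: [-0.1, -0.2, -0.2]
gripper_width: 54.7
gripper_force: 0.0
```

Call:
send_rows:
  steps:
    - [[0.33, -0.86, -0.2, 0, 0.6], [0.33, -0.86, -0.2, 0, 0.6], [0.33, -0.86, -0.2, 0, 0.6], [0.33, -0.86, -0.2, 0, 0.6], [0.33, -0.86, -0.2, 0, 0.6]]

```text
time_s: 30.8
ee_pos: [511.2, 42.2, 233.1]
ee_rot: [180.0, -0.1, 34.0]
force: [0.4, 0.4, -0.3]
gripper_width: 54.6
gripper_force: 0.0
```

Call:
send_rows:
  steps:
    - [[0.33, -0.86, -0.2, 0, 0.6], [0.33, -0.86, -0.2, 0, 0.6], [0.33, -0.86, -0.2, 0, 0.6], [0.33, -0.86, -0.2, 0, 0.6], [0.33, -0.86, -0.2, 0, 0.6]]

```text
time_s: 31.22
ee_pos: [469.5, 221.8, 273.2]
ee_rot: [180.0, -0.1, 34.0]
force: [0.8, 0.6, 0.3]
gripper_width: 54.8
gripper_force: 0.0
```

Call:
send_rows:
  steps:
    - [[0.33, -0.86, -0.2, 0, 0.6], [0.33, -0.86, -0.2, 0, 0.6], [0.2, -0.5, 0, 0, 0.6], [0, 0, 0, 0, 0.6], [0, 0, 0, 0, 0.6]]

```text
time_s: 31.63
ee_pos: [448.7, 313.6, 288.1]
ee_rot: [180.0, -0.0, 34.2]
force: [0.2, 0.1, 0.1]
gripper_width: 54.5
gripper_force: 0.0
```

Call:
send_rows:
  steps:
    - [[0, 0, 0, 0, 0.6], [0, 0, 0, 0, 0.6], [0, 0, 0, 0, 0.6], [0, 0, 0, 0, 0.6], [0, 0, 0, 0, 0.6]]

```text
time_s: 32.05
ee_pos: [449.5, 312.2, 287.6]
ee_rot: [180.0, -0.0, 34.0]
force: [0.3, 0.0, 0.0]
gripper_width: 54.7
gripper_force: 0.0
```

```bash
sed -i '$d' look.py; echo "go(527.4,406,35.5)" >> look.py; python3 look.py
```

```text
[449.4 312.4 287.6  34. ] 32.1
boss
px [250.  80.] n 502 z 57.8 med [527.5 405.5] rect [527.6 405.7] [26.9 26.6] 68.8
px [143. 213.] n 375 z 53.4 med [321.8 432.7] rect [325.9 438.5] [40.6 26.5] 35.6
tote
px [342. 317.] n 223 z 55.1 med [ 584.6 -194.6] rect [ 584.4 -193. ] [ 7.5 86.4] 55.6
px [254. 321.] n 35 z 56.5 med [ 395.5 -177.2] rect [ 394.6 -177.2] [18.8  4.3] 54.3
px [295. 331.] n 162 z 56.0 med [ 478.5 -212.3] rect [ 479. -210.] [27.7 25.3] 81.6
px [353. 357.] n 182 z 56.0 med [ 584.5 -285.5] rect [ 585.2 -283.9] [26.8 27.2] 50.0
px [273. 373.] n 264 z 56.0 med [ 420.7 -295.9] rect [ 421.3 -293.9] [37.4 24.8] 32.9
px [384. 407.] n 35 z 59.3 med [ 614.4 -391.6] rect [ 615.6 -390.8] [22.  5.] 55.8
px [274. 413.] n 148 z 58.6 med [ 411.7 -372.1] rect [ 414.1 -372.9] [ 6. 57.] 55.9
at [449.4 312.5 287.6  34. ] units x 2.92 y -0.85 z 6.30 turn None
```

Three castings are in the tote. Now the last flange, B.

Call:
send_rows:
  steps:
    - [[0.73, -0.2, 0.2, 0, 0.6], [0.73, -0.2, 0.4, 0, 0.6], [0.73, -0.2, 0.5, 0, 0.6], [0.73, -0.25, 0.5, 0, 0.6], [0, 0, 1, 0, 0.6]]

```text
time_s: 32.57
ee_pos: [532.3, 412.1, 185.6]
ee_rot: [-179.9, -0.8, 34.1]
force: [0.3, -0.1, 0.6]
gripper_width: 54.6
gripper_force: 0.0
```

Call:
send_rows:
  steps:
    - [[0, 0, 1, 0, 0.6], [0, 0, 1, 0, 0.6], [0, 0, 0.8, 0, 0.6], [0, 0, 0.5, 0, 0.6], [0, 0, 0.25, 0, 0.6]]

```text
time_s: 32.98
ee_pos: [525.2, 405.0, 37.6]
ee_rot: [180.0, 0.4, 34.0]
force: [-0.3, -0.0, -0.2]
gripper_width: 54.7
gripper_force: 0.0
```

Call:
send_rows:
  steps:
    - [[0, 0, 0.15, 0, 0.6], [0, 0, 0, 0, 0.6], [0, 0, 0, 0, 0.6], [0, 0, 0, 0, 0], [0, 0, 0, 0, 0]]

```text
time_s: 33.4
ee_pos: [527.9, 407.2, 37.4]
ee_rot: [-180.0, -0.2, 34.0]
force: [0.4, -0.1, 0.3]
gripper_width: 44.1
gripper_force: 0.0
```

Call:
send_rows:
  steps:
    - [[0, 0, 0, 0, 0], [0, 0, 0, 0, 0], [0, 0, 0, 0, 0], [0, 0, 0, 0, 0], [0, 0, 0, 0, 0]]

```text
time_s: 33.82
ee_pos: [527.4, 406.6, 36.4]
ee_rot: [180.0, -0.1, 34.0]
force: [0.1, -1.5, 5.3]
gripper_width: 27.1
gripper_force: 30.0
```

Call:
send_rows:
  steps:
    - [[0, 0, 0, 0, 0], [0, 0, -0.3, 0, 0], [0, 0, -0.6, 0, 0], [0, 0, -0.9, 0, 0], [0, 0, -0.9, 0, 0]]

```text
time_s: 34.23
ee_pos: [525.9, 406.0, 143.5]
ee_rot: [-180.0, 0.2, 34.0]
force: [0.8, 0.9, -1.6]
gripper_width: 27.7
gripper_force: 30.0
```

Call:
send_rows:
  steps:
    - [[0, 0, -0.6, 0, 0], [-0.27, 0.42, 0, 0, 0], [-0.55, 0.82, 0, 0, 0], [-0.55, 0.82, 0, 0, 0], [-0.55, 0.82, 0, 0, 0]]

```text
time_s: 34.65
ee_pos: [527.0, 267.0, 167.5]
ee_rot: [-180.0, 0.0, 34.1]
force: [0.6, -0.8, -0.6]
gripper_width: 27.2
gripper_force: 30.0
```

Call:
send_rows:
  steps:
    - [[-0.55, 0.82, 0, 0, 0], [-0.55, 0.82, 0, 0, 0], [-0.55, 0.82, 0, 0, 0], [-0.55, 0.82, 0, 0, 0], [-0.55, 0.82, 0, 0, 0]]

```text
time_s: 35.07
ee_pos: [527.7, 69.0, 167.7]
ee_rot: [-180.0, 0.0, 34.0]
force: [0.3, -0.2, -1.3]
gripper_width: 26.7
gripper_force: 30.0
```

Call:
send_rows:
  steps:
    - [[-0.55, 0.82, 0, 0, 0], [-0.55, 0.82, 0, 0, 0], [-0.55, 0.82, 0, 0, 0], [-0.55, 0.82, 0, 0, 0], [-0.55, 0.82, 0, 0, 0]]

```text
time_s: 35.48
ee_pos: [528.5, -128.5, 167.7]
ee_rot: [-180.0, -0.0, 34.0]
force: [0.9, 0.5, -0.5]
gripper_width: 27.2
gripper_force: 30.0
```

Call:
send_rows:
  steps:
    - [[-0.55, 0.82, 0, 0, 0], [-0.55, 0.82, 0, 0, 0], [-0.55, 0.82, 0, 0, 0], [-0.55, 0.82, 0, 0, 0], [-0.55, 0.82, 0, 0, 0]]

```text
time_s: 35.9
ee_pos: [529.2, -325.9, 167.6]
ee_rot: [-180.0, -0.0, 34.0]
force: [1.2, 0.8, -1.2]
gripper_width: 27.4
gripper_force: 30.0
```

Call:
send_rows:
  steps:
    - [[-0.55, 0.82, 0, 0, 0], [0, 0, 0, 0, 0], [0, 0, 0, 0, 0], [0, 0, 0, 0, 0], [0, 0, 0, 0, 0]]

```text
time_s: 36.32
ee_pos: [529.7, -362.4, 167.5]
ee_rot: [-179.9, -0.0, 34.1]
force: [0.3, -0.3, -0.3]
gripper_width: 27.6
gripper_force: 30.0
```

Call:
send_rows:
  steps:
    - [[0, 0, 0, 0, 0], [0, 0, 0, 0, 0], [0, 0, 0, 0, 0], [0, 0, 0, 0, 0], [0, 0, 0, 0, 0]]

```text
time_s: 36.73
ee_pos: [529.9, -363.4, 167.7]
ee_rot: [180.0, -0.0, 34.1]
force: [-0.1, -0.6, -1.6]
gripper_width: 27.0
gripper_force: 30.0
```

```bash
python3 - <<'E'
from h import *
go(530.1,-364.6,36.6)
E
```

```text
at [ 529.9 -363.4  167.7   34.1] units x -0.01 y 0.03 z 3.28 turn None
```

Call:
send_rows:
  steps:
    - [[0, 0, 0.5, 0, 0], [0, 0, 0.9, 0, 0], [0, 0, 0.8, 0, 0], [0, 0, 0.5, 0, 0], [0, 0, 0.3, 0, 0]]

```text
time_s: 37.15
ee_pos: [528.3, -362.7, 44.5]
ee_rot: [-179.7, 0.1, 34.0]
force: [0.2, -0.6, -1.6]
gripper_width: 27.1
gripper_force: 30.0
```

Call:
send_rows:
  steps:
    - [[0, 0, 0.15, 0, 0], [0, 0, 0.1, 0, 0], [0, 0, 0.04, 0, 0], [0, 0, 0, 0, 0], [0, 0, 0, 0, 0]]

```text
time_s: 37.57
ee_pos: [530.6, -364.4, 37.3]
ee_rot: [179.9, -0.1, 34.0]
force: [0.6, -0.2, -1.2]
gripper_width: 27.1
gripper_force: 30.0
```

Call:
send_rows:
  steps:
    - [[0, 0, 0, 0, 0], [0, 0, 0, 0, 0], [0, 0, 0, 0, 0.6], [0, 0, 0, 0, 0.6], [0, 0, 0, 0, 0.6]]

```text
time_s: 37.98
ee_pos: [530.1, -364.0, 36.4]
ee_rot: [179.9, -0.0, 34.0]
force: [-0.5, -0.4, 0.8]
gripper_width: 44.5
gripper_force: 0.0
```

Call:
send_rows:
  steps:
    - [[0, 0, 0, 0, 0.6], [0, 0, 0, 0, 0.6], [0, 0, -0.3, 0, 0.6], [0, 0, -0.8, 0, 0.6], [0, 0, -1, 0, 0.6]]

```text
time_s: 38.4
ee_pos: [528.2, -362.6, 118.7]
ee_rot: [-179.6, 0.1, 34.0]
force: [0.5, 0.5, 0.1]
gripper_width: 54.8
gripper_force: 0.0
```

Call:
send_rows:
  steps:
    - [[0, 0, -1, 0, 0.6], [0, 0, -1, 0, 0.6], [0, 0, -0.3, 1, 0.6], [0, 0, 0, 1, 0.6], [0, 0, 0, 1, 0.6]]

```text
time_s: 38.82
ee_pos: [530.4, -364.2, 215.2]
ee_rot: [179.8, -0.2, 13.1]
force: [-0.4, -0.6, -0.5]
gripper_width: 54.7
gripper_force: 0.0
```

Call:
send_rows:
  steps:
    - [[0, 0, 0, 1, 0.6], [0, 0, 0, 1, 0.6], [0, 0, 0, 1, 0.6], [0, 0, 0, 0.14, 0.6], [0, 0, 0, 0, 0.6]]

```text
time_s: 39.23
ee_pos: [529.8, -363.9, 212.7]
ee_rot: [180.0, -0.0, -8.1]
force: [-0.8, -0.7, -0.0]
gripper_width: 54.8
gripper_force: 0.0
```

Call:
send_rows:
  steps:
    - [[0.03, -0.94, 0, 0, 0.6], [0.03, -0.94, 0, 0, 0.6], [0.03, -0.94, 0, 0, 0.6], [0.03, -0.94, 0, 0, 0.6], [0.03, -0.94, 0, 0, 0.6]]

```text
time_s: 39.65
ee_pos: [562.5, -177.0, 212.5]
ee_rot: [-180.0, -0.0, -8.1]
force: [1.2, -0.8, 0.2]
gripper_width: 54.3
gripper_force: 0.0
```

Call:
send_rows:
  steps:
    - [[0.03, -0.94, 0, 0, 0.6], [0.03, -0.94, 0, 0, 0.6], [0, -0.94, 0, 0, 0.6], [0, 0, 0, 0, 0.6], [0, 0, 0, 0, 0.6]]

```text
time_s: 40.07
ee_pos: [581.1, -65.5, 212.4]
ee_rot: [180.0, -0.0, -7.8]
force: [-0.5, -0.8, -0.5]
gripper_width: 53.9
gripper_force: 0.0
```

Call:
send_rows:
  steps:
    - [[0, 0, 0, 0, 0.6], [0, 0, 0, 0, 0.6], [0, 0, 0, 0, 0.6], [0, 0, 0, 0, 0.6], [0, 0, 0, 0, 0.6]]

```text
time_s: 40.48
ee_pos: [580.8, -68.3, 211.9]
ee_rot: [180.0, 0.0, -8.3]
force: [-0.5, -0.1, 0.2]
gripper_width: 55.0
gripper_force: 0.0
```

```bash
python3 - <<'E'
from h import *
s=env.state();print(s['time_s'],s['qpos'].round(1))
f=grab('wrist');C=cloud(f)+[0.6,1.9,0]
print('plug');comps(f,C,93,110,(600,700,-120,-30),50)
print('flange');comps(f,C,60,70,(600,700,-120,-30),50)
g=grab('side');D=cloud(g);print('tote');comps(g,D,44,64,(390,620,-400,-170),20)
g=grab('scene');D=cloud(g);print('tray');comps(g,D,44,66,(250,640,120,430))
go(651,-76.5,71,-8.2)
save('sc2.png',g['pixels'],1.4)
E
```

```text
40.4833 [-7.8 19.3 88.5 -0.  72.2 90.4]
plug
px [278. 122.] n 1688 z 101.5 med [651.6 -76.6] rect [651.1 -76.4] [25.3 43.1] 82.1
flange
px [278. 122.] n 1751 z 65.6 med [651.4 -76.7] rect [650.8 -76.4] [47.4 59.2] 81.6
tote
px [343. 317.] n 227 z 54.9 med [ 584.9 -194.8] rect [ 584.6 -194. ] [ 8.2 87.2] 54.7
px [253. 321.] n 28 z 56.7 med [ 394.7 -177.7] rect [ 394.6 -177.2] [18.3  3.8] 56.3
px [295. 331.] n 162 z 56.3 med [ 478.6 -212.4] rect [ 479.  -210.4] [27.7 25.5] 80.4
px [353. 356.] n 178 z 56.2 med [ 584.5 -285.3] rect [ 585.2 -283.6] [27.  27.4] 12.1
px [273. 373.] n 266 z 56.0 med [ 420.7 -295.8] rect [ 421.4 -294. ] [36.8 25.9] 33.9
px [335. 401.] n 203 z 57.0 med [ 527.8 -366.2] rect [ 528.2 -364.6] [26.2 26.7] 68.6
px [384. 407.] n 34 z 58.7 med [ 614.4 -391.4] rect [ 615.5 -390.8] [22.1  5.1] 54.9
px [274. 413.] n 144 z 58.7 med [ 411.8 -372.1] rect [ 414.3 -373. ] [ 5.7 57. ] 55.2
tray
px [308. 158.] n 28 z 50.1 med [320.  422.7] rect [320.5 424.9] [27.8 18.5] 45.2
at [580.9 -67.8 212.   -8.2] units x 1.77 y -0.03 z 3.52 turn -0.00252771248462148
```

View pics/sc2.png

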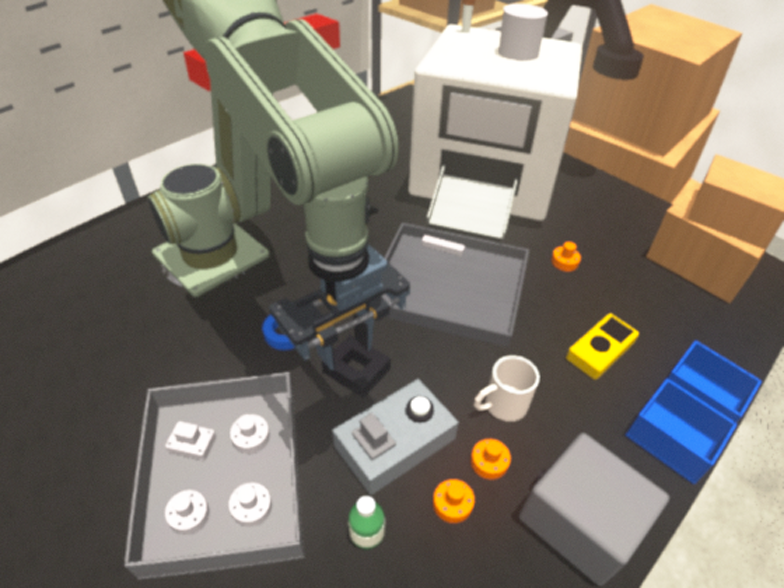

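All four castings stand flat in the tote (190,437 / 249,432 / 186,508 / 249,500). Only the runner at (443,243) is left in the tray, and the plug is still home at (375,435). Fetching the plug.

Call:
send_rows:
  steps:
    - [[0.6, -0.03, 0, 0, 0.6], [0.6, 0, 0, 0, 0.6], [0.57, 0, 0, 0, 0.6], [0, 0, 0, 0, 0.6], [0, 0, 0, 0, 0.6]]

```text
time_s: 41.05
ee_pos: [651.6, -76.4, 211.1]
ee_rot: [180.0, 0.1, -8.2]
force: [-0.3, -0.2, 0.3]
gripper_width: 54.8
gripper_force: 0.0
```

Call:
send_rows:
  steps:
    - [[0, 0, 0, 0, 0.6], [0, 0, 0.6, 0, 0.6], [0, 0, 0.9, 0, 0.6], [0, 0, 0.9, 0, 0.6], [0, 0, 0.5, 0, 0.6]]

```text
time_s: 41.47
ee_pos: [647.9, -75.8, 92.7]
ee_rot: [180.0, 0.3, -8.2]
force: [-1.2, -0.8, -0.5]
gripper_width: 54.6
gripper_force: 0.0
```

Call:
send_rows:
  steps:
    - [[0, 0, 0.3, 0, 0.6], [0, 0, 0.2, 0, 0.6], [0, 0, 0.1, 0, 0.6], [0, 0, 0, 0, 0.6], [0, 0, 0, 0, 0.6]]

```text
time_s: 41.88
ee_pos: [652.1, -76.3, 73.5]
ee_rot: [-180.0, -0.2, -8.2]
force: [-0.2, -0.7, 0.5]
gripper_width: 54.6
gripper_force: 0.0
```

Call:
send_rows:
  steps:
    - [[0, 0, 0, 0, 0.6], [0, 0, 0, 0, 0.6], [0, 0, 0, 0, 0], [0, 0, 0, 0, 0], [0, 0, 0, 0, 0]]

```text
time_s: 42.3
ee_pos: [651.3, -76.2, 72.3]
ee_rot: [180.0, -0.0, -8.2]
force: [0.2, -0.1, -0.8]
gripper_width: 37.6
gripper_force: 0.0
```

Call:
send_rows:
  steps:
    - [[0, 0, 0, 0, 0], [0, 0, 0, 0, 0], [0, 0, 0, 0, 0], [0, 0, 0, 0, 0], [0, 0, 0, 0, 0]]

```text
time_s: 42.72
ee_pos: [651.2, -76.2, 72.0]
ee_rot: [180.0, -0.0, -8.2]
force: [-0.5, -0.7, 1.9]
gripper_width: 26.0
gripper_force: 30.0
```

Call:
send_rows:
  steps:
    - [[0, 0, -0.2, 0, 0], [0, 0, -0.3, 0, 0], [0, 0, -0.4, 0, 0], [0, 0, -0.5, 0, 0], [0, 0, -0.6, 0, 0]]

```text
time_s: 43.13
ee_pos: [650.6, -76.1, 152.9]
ee_rot: [-180.0, 0.1, -8.2]
force: [-0.2, -0.1, -0.4]
gripper_width: 25.7
gripper_force: 30.0
```

Call:
send_rows:
  steps:
    - [[0, 0, 0, -1, 0], [0, 0, 0, -1, 0], [0, 0, 0, -0.53, 0], [-0.4, -0.23, 0, 0, 0], [-0.8, -0.48, 0, 0, 0]]

```text
time_s: 43.55
ee_pos: [602.2, -56.8, 152.8]
ee_rot: [179.9, -0.3, 9.1]
force: [-0.5, -0.0, -0.6]
gripper_width: 25.7
gripper_force: 30.0
```

Call:
send_rows:
  steps:
    - [[-0.8, -0.48, 0, 0, 0], [-0.8, -0.48, 0, 0, 0], [-0.8, -0.48, 0, 0, 0], [-0.8, -0.48, 0, 0, 0], [-0.8, -0.48, 0, 0, 0]]

```text
time_s: 43.97
ee_pos: [424.5, 13.8, 153.0]
ee_rot: [180.0, -0.1, 9.2]
force: [-0.7, 0.7, -1.1]
gripper_width: 25.9
gripper_force: 30.0
```

Call:
send_rows:
  steps:
    - [[0, 0, 0, 0, 0], [0, 0, 0, 0, 0], [0, 0, 0, 0, 0], [0, 0, 0, 0, 0], [0, 0, 0, 0, 0]]

```text
time_s: 44.38
ee_pos: [427.4, 13.0, 152.3]
ee_rot: [180.0, -0.1, 9.2]
force: [-0.1, -0.7, -1.8]
gripper_width: 26.0
gripper_force: 30.0
```

Call:
send_rows:
  steps:
    - [[0, 0, 0, 0, 0], [0, 0, 0, 0, 0], [0, 0, 0, 0, 0], [0, 0, 0, 0, 0], [0, 0, 0, 0, 0]]

```text
time_s: 44.8
ee_pos: [426.0, 13.2, 151.8]
ee_rot: [180.0, 0.0, 9.2]
force: [0.2, -0.3, -0.9]
gripper_width: 25.8
gripper_force: 30.0
```

```bash
python3 - <<'E'
from h import *
s=env.state();print(s['time_s'],s['gripper_width'])
p=pose();f=grab('wrist');C=cloud(f)+[0.6,1.9,0];print('cam',tl(f['cam_to_world'][:3,3]+[.6,1.9,0],p))
print('stand');comps(f,C,28,40,(400,600,-60,110),300)
print('hole');comps(f,C,-8,24,(465,525,-3,51),100)
L=tl(C,p)
m=(abs(L[...,0])<45)&(abs(L[...,1])<40)&(L[...,2]>-13)&(L[...,2]<0)&(f['depth']>0);m[:195]=0;m[215:]=0
print('plug',L[m].min(0),L[m].max(0),np.median(L[m][:,2]))
save('w5.png',f['pixels'],1)
go(495,24.2,51,9.2)
E
```

```text
44.8 25.844459218021687
cam [ 7.13756777e+01 -3.59136841e-02  1.71476258e+02]
stand
px [280. 120.] n 10327 z 34.7 med [497.   24.8] rect [494.8  24.6] [100.2  85.3] 9.1
hole
px [280. 123.] n 2211 z 0.9 med [495.1  24.5] rect [494.8  24.4] [47.  34.5] 9.4
plug [ 22.15101216 -23.77670217 -12.99784446] [30.31100646 23.50015968 -4.43798373] -6.559342870337261
at [426.   13.3 151.9   9.2] units x 1.75 y 0.01 z 2.52 turn 0.0011981863581145905
```

View pics/w5.png

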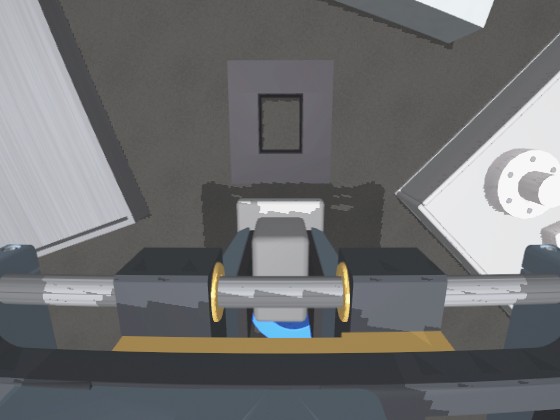

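The parking hole is at (280,123) and the plug is square in the grip at (280,245). Moving over and lowering.

Call:
send_rows:
  steps:
    - [[0.6, 0, 0, 0, 0], [0.6, 0, 0.3, 0, 0], [0.54, 0, 0.6, 0, 0], [0, 0, 0.3, 0, 0], [0, 0, 0, 0, 0]]

```text
time_s: 45.27
ee_pos: [493.5, 24.5, 101.2]
ee_rot: [-180.0, 0.3, 9.2]
force: [-1.1, -0.3, -0.8]
gripper_width: 25.7
gripper_force: 30.0
```

Call:
send_rows:
  steps:
    - [[0, 0, 0, 0, 0], [0, 0, 0, 0, 0], [0, 0, 0, 0, 0], [0, 0, 0, 0, 0], [0, 0, 0, 0, 0]]

```text
time_s: 45.68
ee_pos: [494.8, 24.4, 104.9]
ee_rot: [180.0, -0.1, 9.2]
force: [-0.3, 0.1, -0.6]
gripper_width: 25.8
gripper_force: 30.0
```

Call:
send_rows:
  steps:
    - [[0, 0, 0.15, 0, 0], [0, 0, 0.2, 0, 0], [0, 0, 0.2, 0, 0], [0, 0, 0.1, 0, 0], [0, 0, 0, 0, 0]]

```text
time_s: 46.1
ee_pos: [493.5, 24.4, 76.4]
ee_rot: [-180.0, 0.2, 9.2]
force: [-0.4, 0.6, -1.7]
gripper_width: 25.8
gripper_force: 30.0
```

Call:
send_rows:
  steps:
    - [[0, 0, 0.1, 0, 0], [0, 0, 0.15, 0, 0], [0, 0, 0.15, 0, 0], [0, 0, 0.1, 0, 0], [0, 0, 0.05, 0, 0]]

```text
time_s: 46.52
ee_pos: [494.2, 24.5, 55.1]
ee_rot: [-180.0, 0.1, 9.2]
force: [1.0, -0.5, -0.6]
gripper_width: 25.8
gripper_force: 30.0
```

Call:
send_rows:
  steps:
    - [[0, 0, 0.05, 0, 0], [0, 0, 0.04, 0, 0], [0, 0, 0.03, 0, 0], [0, 0, 0, 0, 0], [0, 0, 0, 0, 0]]

```text
time_s: 46.93
ee_pos: [494.8, 24.5, 51.3]
ee_rot: [180.0, -0.0, 9.2]
force: [-0.5, 0.3, -0.8]
gripper_width: 25.5
gripper_force: 30.0
```

Call:
send_rows:
  steps:
    - [[0, 0, 0, 0, 0], [0, 0, 0, 0, 0], [0, 0, 0, 0, 0], [0, 0, 0, 0, 0], [0, 0, 0, 0, 0]]

```text
time_s: 47.35
ee_pos: [494.7, 24.5, 51.2]
ee_rot: [180.0, -0.0, 9.2]
force: [0.8, -1.1, -1.4]
gripper_width: 25.7
gripper_force: 30.0
```

Call:
send_rows:
  steps:
    - [[0, 0, 0, 0, 0.6], [0, 0, 0, 0, 0.6], [0, 0, 0, 0, 0.6], [0, 0, 0, 0, 0.6], [0, 0, 0, 0, 0.6]]

```text
time_s: 47.77
ee_pos: [494.7, 24.4, 51.2]
ee_rot: [180.0, -0.0, 9.2]
force: [0.5, -0.2, -0.5]
gripper_width: 53.9
gripper_force: 0.0
```

Call:
send_rows:
  steps:
    - [[0, 0, -0.4, 0, 0.6], [0, 0, -0.8, 0, 0.6], [0, 0, -0.9, 0, 0.6], [0, 0, -0.9, 0, 0.6], [0, 0, -0.9, 0, 0]]

```text
time_s: 48.18
ee_pos: [494.2, 24.5, 208.8]
ee_rot: [-180.0, 0.0, 9.2]
force: [0.1, 0.7, -0.3]
gripper_width: 50.9
gripper_force: 0.0
```

Call:
send_rows:
  steps:
    - [[0.5, 0.23, 0, 0, 0], [0.5, 0.23, 0, 0, 0], [0.5, 0.23, 0, 0, 0], [0.5, 0.23, 0, 0, 0], [0, 0, 0, 0, 0]]

```text
time_s: 48.6
ee_pos: [583.0, -0.0, 206.8]
ee_rot: [179.9, -0.2, 9.2]
force: [0.6, -0.0, 0.5]
gripper_width: 17.4
gripper_force: 0.0
```

Call:
send_rows:
  steps:
    - [[0, 0, 0, 0, 0], [0, 0, 0, 0, 0], [0, 0, 0, 0, 0], [0, 0, 0, 0, 0], [0, 0, 0, 0, 0]]

```text
time_s: 49.02
ee_pos: [578.9, 1.2, 207.5]
ee_rot: [-180.0, -0.0, 9.2]
force: [-0.6, -0.3, 1.3]
gripper_width: 0.4
gripper_force: 0.0
```

```bash
python3 - <<'E'
from h import *
s=env.state();print(s['time_s'],s['gripper_width'])
f=grab('wrist');C=cloud(f)+[0.6,1.9,0]
print('btn');comps(f,C,68,90,(620,700,-40,60),60)
for n in('side','scene'):
    g=grab(n);D=cloud(g);print('plug');comps(g,D,74,92,(450,540,-20,60),40)
    print('flange');comps(g,D,40,50,(450,540,-30,70),40)
go(664.5,12.7,100)
E
```

```text
49.0167 0.3903469679585253
btn
px [278. 101.] n 1193 z 77.5 med [665.7  17.4] rect [666.3  16.6] [37.8 35.7] 82.4
plug
px [284. 237.] n 164 z 79.4 med [492.5  22.5] rect [493.4  23.3] [44.8 28.1] 6.9
flange
px [283. 250.] n 193 z 44.0 med [489.4  12.5] rect [492.7  24.3] [59.1 51. ] 8.9
plug
px [253. 246.] n 148 z 80.1 med [496.4  21.2] rect [495.4  21.7] [44.  27.6] 7.5
flange
px [254. 258.] n 169 z 44.1 med [504.1  14.4] rect [495.6  22. ] [60.5 48.6] 9.9
at [579.3   1.1 207.4   9.2] units x 2.15 y 0.05 z 2.68 turn None
```

```bash
python3 - <<'E'
from h import *
f=load('wrist');C=cloud(f)+[0.6,1.9,0]
comps(f,C,74,84,(620,700,-40,60),60);comps(f,C,59,72,(620,700,-40,60),30)
m=(abs(C[...,0]-665)<25)&(abs(C[...,1]-14)<25);print(np.histogram(C[...,2][m],bins=np.arange(50,90,2)))
g=f['pixels'];mm=(m&(C[...,2]>70)&(g.min(-1)>200));P=C[mm];print(len(P),rect(P),np.median(P,0))
go(666,15.5,100)
save('w6.png',f['pixels'][40:200,190:370],3.5)
E
```

```text
px [278. 102.] n 1047 z 77.6 med [665.2  17.4] rect [665.6  17.5] [30.8 30.2] 9.1
px [278. 102.] n 1228 z 67.7 med [665.3  17.5] rect [665.4  17.6] [46.2 46.3] 53.3
(array([  0,   8, 544, 280,   2,   0,   0,  34, 774, 390,   2,   1,  60,
       638, 347,   2,   0,   0,   0]), array([50, 52, 54, 56, 58, 60, 62, 64, 66, 68, 70, 72, 74, 76, 78, 80, 82,
       84, 86, 88]))
1195 (array([665.2,  17.5]), array([30.6, 30.5]), 54.7) [663.43703242  15.71065687  77.81611185]
at [579.3   1.1 207.4   9.2] units x 2.20 y -0.01 z 2.68 turn None
```

View pics/w6.png

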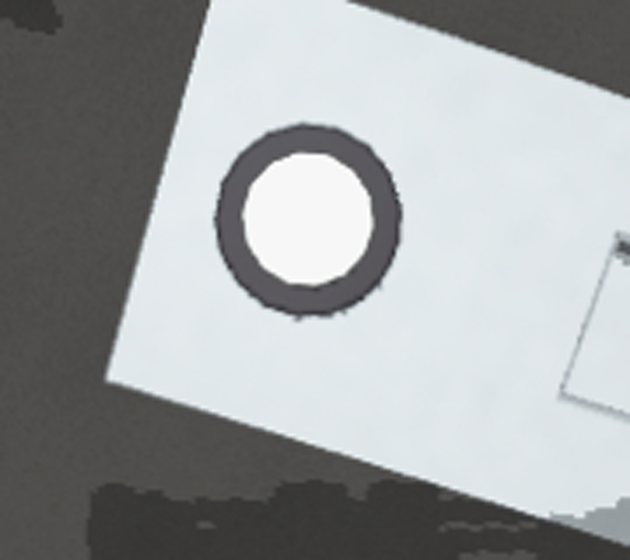

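The button is centred at (308,220) in the crop, its top at about 77 mm. Going above it with shut fingers.

Call:
send_rows:
  steps:
    - [[0.55, -0.02, 0, 0, 0], [0.55, -0.02, 0, 0, 0], [0.55, -0.02, 0.2, 0, 0], [0.54, 0, 0.4, 0, 0], [0, 0, 0.8, 0, 0]]

```text
time_s: 49.58
ee_pos: [671.8, 18.1, 154.0]
ee_rot: [179.9, -0.7, 9.2]
force: [1.6, -0.1, 0.2]
gripper_width: 0.3
gripper_force: 0.0
```

Call:
send_rows:
  steps:
    - [[0, 0, 0.8, 0, 0], [0, 0, 0.4, 0, 0], [0, 0, 0.2, 0, 0], [0, 0, 0, 0, 0], [0, 0, 0, 0, 0]]

```text
time_s: 50.0
ee_pos: [666.2, 17.4, 96.0]
ee_rot: [180.0, -0.1, 9.2]
force: [0.6, -0.2, 0.9]
gripper_width: 0.4
gripper_force: 0.0
```

Call:
send_rows:
  steps:
    - [[0, 0, 0, 0, 0], [0, 0, 0, 0, 0], [0, 0, 0, 0, 0], [0, 0, 0, 0, 0], [0, 0, 0, 0, 0]]

```text
time_s: 50.42
ee_pos: [665.8, 17.3, 95.9]
ee_rot: [180.0, -0.1, 9.2]
force: [0.4, -0.7, -0.1]
gripper_width: 0.4
gripper_force: 0.0
```

At 95.9 mm. Going down 25 mm to 71 in small steps, holding, and checking the force.

Call:
send_rows:
  steps:
    - [[0, 0, 0.2, 0, 0], [0, 0, 0.15, 0, 0], [0, 0, 0.1, 0, 0], [0, 0, 0, 0, 0], [0, 0, 0, 0, 0]]

```text
time_s: 50.83
ee_pos: [665.0, 17.3, 76.7]
ee_rot: [-180.0, 0.1, 9.2]
force: [-0.3, -0.1, 1.4]
gripper_width: 0.6
gripper_force: 0.8
```

Call:
send_rows:
  steps:
    - [[0, 0, 0.05, 0, 0], [0, 0, 0.05, 0, 0], [0, 0, 0.05, 0, 0], [0, 0, 0, 0, 0], [0, 0, 0, 0, 0]]

```text
time_s: 51.25
ee_pos: [665.5, 17.3, 71.6]
ee_rot: [180.0, -0.0, 9.2]
force: [-1.4, 0.4, 5.7]
gripper_width: 0.6
gripper_force: 2.3
```

Call:
send_rows:
  steps:
    - [[0, 0, 0.03, 0, 0], [0, 0, 0, 0, 0], [0, 0, 0, 0, 0], [0, 0, 0, 0, 0], [0, 0, 0, 0, 0]]

```text
time_s: 51.67
ee_pos: [665.5, 17.3, 71.3]
ee_rot: [180.0, -0.0, 9.2]
force: [-4.7, 0.1, 9.3]
gripper_width: 0.5
gripper_force: 4.4
```

Call:
send_rows:
  steps:
    - [[0, 0, 0.04, 0, 0], [0, 0, 0, 0, 0], [0, 0, 0, 0, 0], [0, 0, 0, 0, 0], [0, 0, 0, 0, 0]]

```text
time_s: 52.08
ee_pos: [665.5, 17.3, 71.1]
ee_rot: [180.0, -0.1, 9.2]
force: [-6.2, 0.1, 14.8]
gripper_width: 0.5
gripper_force: 7.7
```

Call:
send_rows:
  steps:
    - [[0, 0, -0.3, 0, 0], [0, 0, -0.8, 0, 0], [0, 0, -1, 0, 0], [0, 0, -1, 0, 0], [0, 0, -0.5, 0, 0]]

```text
time_s: 52.5
ee_pos: [667.9, 17.4, 217.8]
ee_rot: [179.9, -0.5, 9.2]
force: [0.6, 0.1, 0.8]
gripper_width: 0.6
gripper_force: 0.0
```

Call:
send_rows:
  steps:
    - [[0, 0, 0, 0, 0], [0, 0, 0, 0, 0], [0, 0, 0, 0, 0], [0, 0, 0, 0, 0], [0, 0, 0, 0, 0]]

```text
time_s: 52.92
ee_pos: [664.9, 17.3, 210.3]
ee_rot: [-180.0, 0.2, 9.2]
force: [-0.3, 0.4, 0.4]
gripper_width: 0.3
gripper_force: 0.0
```

```bash
python3 - <<'E'
from h import *
g=grab('side');D=cloud(g)
print('plug');comps(g,D,74,92,(450,540,-20,60),40);print('btn');comps(g,D,70,90,(630,700,-30,50),20)
print('tote');comps(g,D,44,64,(400,610,-385,-200),60)
print('runner');comps(g,D,17,30,(330,430,380,450),20)
save('s9.png',g['pixels'],1.4)
E
```

```text
plug
px [284. 237.] n 167 z 79.8 med [492.7  22.2] rect [493.   23.9] [42.9 28.5] 7.3
btn
px [354. 233.] n 110 z 76.4 med [663.1  15.2] rect [663.8  14.7] [31.5 29.3] 74.5
tote
px [295. 331.] n 146 z 56.4 med [ 478.6 -213.3] rect [ 478.7 -212. ] [24.6 25.3] 80.6
px [353. 357.] n 182 z 56.0 med [ 584.4 -285.6] rect [ 585.3 -283.7] [28.3 26.9] 47.4
px [273. 373.] n 267 z 56.1 med [ 420.8 -295.9] rect [ 420.9 -294. ] [36.2 25.2] 33.1
px [335. 401.] n 205 z 56.9 med [ 527.9 -366.2] rect [ 528.  -364.7] [26.8 26.2] 76.8
px [276. 414.] n 100 z 58.5 med [ 415.4 -374.4] rect [ 416.5 -374.7] [ 5.7 38.2] 57.0
runner
px [220. 153.] n 61 z 22.4 med [356.5 434.6] rect [357.  434.9] [60.4  7.6] 27.0
px [226. 157.] n 155 z 22.7 med [372.8 413.6] rect [371.7 416.3] [95.2 26.9] 26.6
```

View pics/s9.png

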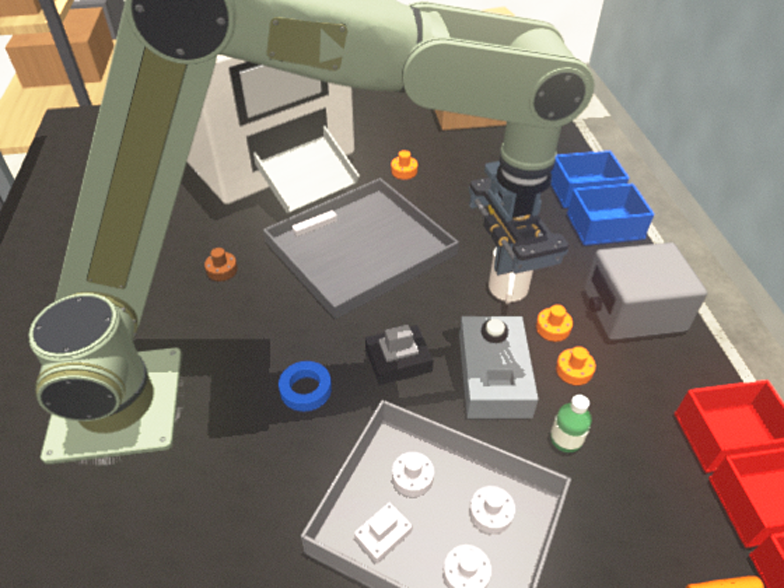

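The castings lie in the tote, the plug is parked at (398,340), the button has sprung back at (495,328), the runner is in the tray at (315,223), and the arm is clear. Handing in.

```bash
python3 -c "
from workcell import env
print(env.job_done())"
```

```text
the job is handed in; nothing more can be done
None
```

The job is handed in; no verdict came back, but my last camera check showed all four castings flat in the tote, the plug parked, the button released after its press, and the runner still in the tray.

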